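# Pack the fixing kit: load the tray and screw the pot shut

### The job

Finish packing the fixing kit: lay every oval cover plate that is on the bench flat in a compartment of its own in the plywood tray, lengthways with that compartment, and stand the tape measure, if it is there, in the narrow bay at the end of the tray, lengthways too. Close the open screw pot as well: set its lid level on the mouth, turn it back (anticlockwise seen from above) until it drops into the thread, then tighten it clockwise as far as it will go.

Things in the scene. Friction and masses are not known exactly. Their poses are not given: they have to be found in the camera images.
- tray: plywood tray fixed to the bench, 118 x 316 mm, base 6 mm thick, origin at the centre of its underside, long side along y. In a row along y: three compartments 66 x 100 mm inside and a bay 46 x 90 mm, all lengthways along the tray's x. Rails 6 mm wide rise 7 mm above the base; on the long sides they leave a 46 mm gap for the fingers, 22 mm of room beyond
- compartment_0 (a point): point at the centre of the floor of a compartment of the tray, 6 mm above the bench; its y axis runs along the compartment's 100 mm length, its x axis across the 66 mm width; this is the compartment at the tray's -y end
- compartment_1 (a point): point at the centre of the floor of a compartment of the tray, 6 mm above the bench; its y axis runs along the compartment's 100 mm length, its x axis across the 66 mm width; this is the middle one of the three
- compartment_2 (a point): point at the centre of the floor of a compartment of the tray, 6 mm above the bench; its y axis runs along the compartment's 100 mm length, its x axis across the 66 mm width; this is the one next to the tape bay
- tape_bay (a point): point at the centre of the floor of the tape bay at the tray's +y end, 6 mm above the bench; its y axis runs along the bay's 90 mm length, its x axis across the 46 mm width; rails as in the compartments
- pot: round white screw pot, 70 mm wide, fixed to the bench by a 78 mm square foot; origin at the centre of its underside, z up. Shoulder 40 mm high, neck 46 mm wide, thread 57 mm wide with three starts. LID ANGLE below means the angle of the lid's x axis, anticlockwise from above, from the pot's x axis; a third of a turn more is the same, so count it from 0 to 2.09 rad
- pot_mouth (a point): centre of the pot's open mouth, 62 mm above the pot's origin. A lid set on at lid angle 0 to 1.05 rests with its lugs on top of the thread, lid origin 57 mm above the pot's origin, not caught; at 1.5 to 2.09 it rests up to 60 mm high on the stop posts. Turned clockwise up there it jams at the stop posts; turned anticlockwise it reaches the openings and drops
- thread_open (a point): on the pot's axis, 47 mm above its origin: where the lid's origin is once it has dropped 10 mm into the thread openings. Its x axis points at the middle of an opening (lid angle 1.30; they take the lugs from 1.1 to 1.48, turning back stops at 1.5); on the shoulder three small pips mark the middles, a third of a turn apart
- thread_end (a point): on the pot's axis, 44 mm above its origin, x axis along the pot's x: where the lid's origin is, and how its x axis lies (or a third of a turn from that), when it is tight. From the openings the lid is turned clockwise about 1.3 rad in all; it runs under the thread with 1 to 2 mm of play and sinks 3 mm over the last 0.95 rad, until the lugs meet the end stop at about lid angle 0
- thread_end_b (a point): same point as thread_end, turned a third of a turn anticlockwise: the lid's x axis may as well lie along this x axis when tight
- thread_end_c (a point): same point as thread_end, turned two thirds of a turn anticlockwise: the lid's x axis may as well lie along this x axis when tight
- lid: grey round screw lid, 64 mm wide, 28 mm high, ribbed side, about 60 g, lying mouth down on the bench; origin at the centre of its lower edge, z up. Upper 10 mm solid, skirt 18 mm deep. Three lugs (4 mm high, 8 mm wide) stand inward at the lower edge, one on its +x side, the others a third of a turn from it; raised bars on top lie over them. Grip it across its width
- plate_0: oval pressed zinc cover plate, 58 mm (its x) by 92 mm (its y) by 8 mm high, 30 g, ends rounded; origin at the centre of its underside. May be absent (then None). Grip it across the 58 mm, with the fingertips down near the surface it lies on
- plate_1: oval pressed zinc cover plate, 58 mm (its x) by 92 mm (its y) by 8 mm high, 30 g, ends rounded; origin at the centre of its underside. May be absent (then None). Grip it across the 58 mm, with the fingertips down near the surface it lies on
- plate_2: oval pressed zinc cover plate, 58 mm (its x) by 92 mm (its y) by 8 mm high, 30 g, ends rounded; origin at the centre of its underside. May be absent (then None). Grip it across the 58 mm, with the fingertips down near the surface it lies on
- tape_measure: yellow tape measure standing on the bench, 36 mm (its x) by 82 mm (its y) by 67 mm high, 0.3 kg; origin at the centre of its underside. The case is 34 mm thick and 62 mm high, the rest is the hook at the -y end and a button on top. May be absent (then None). Grip it across the 36 mm; it goes in the bay either way round
Mind the look-alikes: they are no part of the job. What is shaped like the plate_0 but turquoise is not meant.

How it is judged:
By the outcome, as a careful person would: the job done as asked, in the order asked, and still so for the second after the job is handed in, with the robot touching nothing.
Of plate_0, plate_1, plate_2, tape_measure only 3 to 4 are there at a start; the rules pass over those that are not, and their reading is None.
At some moment in a run one of plate_0, plate_1, plate_2 may be knocked a few centimetres aside while the robot is not near it.
Once in a run the grip may slacken for a moment while it holds something.
It also fails if it takes over 200 s, if anything falls off the work surface, if the arm or the gripper's body presses on something with over 40 N, if the wrist force passes 120 N, or if a joint passes its speed limit or range.

### The arm

A 7-joint arm with a two-finger parallel gripper is mounted at the origin on the work surface; the furniture and walls round the work are solid. World frame = base frame: x ahead of the robot, y to its left, z up, the work surface at z = 0. Lengths are in m, angles in degrees, forces in N, time in s.
With the tool pointing down it reaches from about 0.425 to 0.875 m from the base axis. Payload 4.7 kg.
Tool frame: the origin (TCP) lies at the very end of the fingers, on their centre line; the grasp point (between the pads) lies env.hold_point_z behind it (env.hold_point_z is the distance from the TCP to the grasp point, in m); z points along the fingers, y is the line along which they close (so a half turn about z gives the same grasp; the last joint's range is limited). The gripper opens to 87 mm and grips with 3 to 60 N. Pads are 19 mm wide; open, the fingers measure 117 mm over their backs; the gripper's body (75 mm by 190 mm) begins 51 mm behind the grasp point.
Start: joints at [72.714, 18.392, -4.016, 83.108, 1.295, 78.541, -3.26], TCP at [0.202, -0.618, 0.223] pointing down, gripper open.
Joint ranges: [-163.93, 163.93], [-17.29, 119.83], [-79.2, 71.16], [3.27, 140.29], [-89.18, 269.18], [5.43, 117.66], [-154.24, 154.24]. Speed limits (degrees/s): [147.25, 147.25, 180, 180, 180, 180, 180].

### API

Orientations are given as [roll, pitch, yaw] about the fixed x, y, z axes, in that order (R = Rz(yaw) Ry(pitch) Rx(roll)).
In Python, from cell import env gives the robot as it stands.
- The arm moves only by the shell command python3 -m jog 'ROWS' [FORCE]. ROWS is JSON, a list of rows, each an object with "dp": the shift along the tool's x, y, z in cm, a list of three; "twist": the turn about the tool's z in degrees; "fingers": the opening, from 0 (shut) to 1 (fully open). A call has 1 to 8 rows; each row is the pose to reach, as a shift and turn from the pose commanded when the call began, along the tool's axes at that moment; what a row does not reach only later rows make up. A row lasts 1/8 s, in which the tool goes at most 62.5 mm and 10.7 degrees, less where a joint would pass 70% of its speed; a pose out of reach is approached as far as the arm can. A call with a gripper value outside its range is refused whole. The fingers move at their own pace and stop on an object; FORCE is the grip in N (left out, the last holds). Time passes only in rows, so rows that repeat a pose let the fingers close. It gives the time, the measured TCP pose, the force, the opening and the grip force at its end, in the units of the state.
- env.get_obs(): the state, without advancing time (a new reading comes with each control period).
- env.read_camera(name): name is "scene" or "top"; returns a dict with "pixels" (480x640x3 uint8, blue, green, red), "depth" (480x640 float32, m along the optical axis (not along the pixel's ray), 0 where there is no reading), "fx", "fy", "cx", "cy" (pixels), "rvec" (rotation vector, rad) and "tvec" (3), from world to camera coordinates, as OpenCV has them. Camera axes: x right, y down, z forward; pixel columns grow to the right and rows downward; lengths in m; the calibration is good to about 2 mm. A picture is of the moment at which its call begins.
- env.sign_off(): hands the job in; it is judged then, once.
The state is a dict: "time_s": time; "qpos": joint angles; "joint_velocities": joint speeds; "effort": joint torques, N m; "tool_pos": TCP position; "tool_rot": TCP orientation; "force": force on the tool from outside, world axes, zero at the start; "wrist_torque": the same for the moment, N m; "grip_width": finger opening in m; "grasp_force": force on a finger pad.
Only numpy, scipy, OpenCV 4.12 (cv2) and the standard library are available. Lean on these libraries where they do the work, as an engineer would, in place of code of your own. Each camera call takes 0.05 s, during which the arm holds its last target. There are 200 camera calls.

## Working session

There is one attempt and no reset: what is moved stays moved. The work goes in short steps, Python scripts to look and compute and a shell command to move; the robot and the scene stay as the last step left them, time stands still between calls to the robot, and variables do not carry over. Pictures are saved under pics/ and viewed, at most 14 in all, crops included, and the job is handed in when it is done.

```bash
ls; mkdir -p pics; cat > h.py <<'E'
import numpy as np, cv2
from cell import env
def snap(name, f):
    c=env.read_camera(name); cv2.imwrite('pics/'+f, c['pixels']); np.savez('/tmp/'+name+'.npz', **c); return c
def world(c):
    R=cv2.Rodrigues(np.array(c['rvec'],float))[0]; d=c['depth']
    v,u=np.mgrid[:480,:640]
    P=np.stack([(u-c['cx'])/c['fx']*d,(v-c['cy'])/c['fy']*d,d],-1)
    return (P-np.array(c['tvec']).ravel())@R
E
python3 - <<'E'
from h import *
for n in('scene','top'): 
    c=snap(n,n+'0.png'); R=cv2.Rodrigues(np.array(c['rvec'],float))[0]; print(n,-R.T@np.array(c['tvec']).ravel(),R[2])
o=env.get_obs(); print(o['tool_pos'],o['tool_rot'],o['grip_width'],env.hold_point_z,o['time_s'])
E
```

```text
pics
scene [-0.37184258 -1.14562951  0.97949916] [ 0.46437798  0.69215321 -0.5525188 ]
top [-0.2275752   0.2375161   1.40558806] [ 0.42526481 -0.16109493 -0.89061679]
[ 0.20170156 -0.61738866  0.22158236] [-1.79902115e+02  5.48233832e-03  1.80978471e+01] 0.08698314139971663 0.0187 0.1
```

View pics/top0.png

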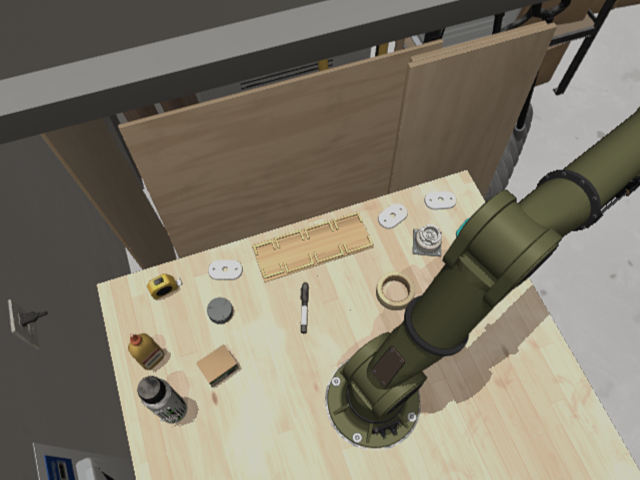

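View pics/scene0.png

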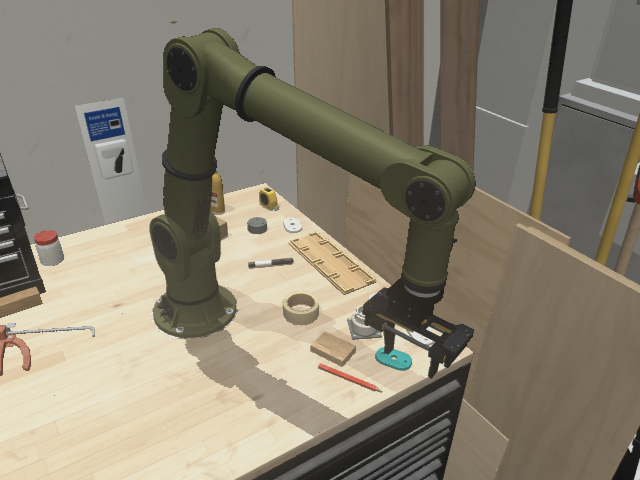

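The top view shows the tray at (313,246), pot (428,238), lid (220,310), tape (163,287), and three grey plates at (225,270), (392,216) and (440,200). A turquoise decoy sits at (465,228). The scene view confirms this.

```bash
cat >> h.py <<'E'
def plane(c,uv,z):
    R=cv2.Rodrigues(np.array(c['rvec'],float))[0]; C=-R.T@np.array(c['tvec']).ravel()
    uv=np.atleast_2d(uv).astype(float)
    d=np.c_[(uv[:,0]-c['cx'])/c['fx'],(uv[:,1]-c['cy'])/c['fy'],np.ones(len(uv))]@R
    return (C+d*((z-C[2])/d[:,2])[:,None])
def ortho(c,x0,x1,y0,y1,z,s):
    # image: up=+x, left=+y; s mm per px
    R=cv2.Rodrigues(np.array(c['rvec'],float))[0]; W=int((y1-y0)*1000/s);H=int((x1-x0)*1000/s)
    v,u=np.mgrid[:H,:W]; P=np.stack([x1-v*s/1000,y1-u*s/1000,np.full(u.shape,z)],-1)@R.T+np.array(c['tvec']).ravel()
    return cv2.remap(c['pixels'],(P[...,0]/P[...,2]*c['fx']+c['cx']).astype(np.float32),(P[...,1]/P[...,2]*c['fy']+c['cy']).astype(np.float32),cv2.INTER_CUBIC)
E
python3 - <<'E'
from h import *
c=dict(np.load('/tmp/top.npz')); W=world(c)
for n,(u,v) in dict(pl_a=(225,270),pl_b=(392,216),pl_c=(440,200),lid=(220,310),tape=(163,287),pot=(428,238),tray=(313,246),turq=(465,228),bench=(270,330)).items():
    print(n,np.round(np.median(W[v-3:v+4,u-3:u+4].reshape(-1,3),0),4))
hsv=cv2.cvtColor(c['pixels'],cv2.COLOR_BGR2HSV)
m=((hsv[...,1]<40)&(hsv[...,2]>110)).astype(np.uint8)
for n,(u,v) in dict(a=(225,270),b=(392,216),c=(440,200)).items():
    k=np.zeros_like(m);k[v-22:v+23,u-24:u+25]=m[v-22:v+23,u-24:u+25]
    k=cv2.morphologyEx(k,cv2.MORPH_CLOSE,np.ones((5,5)))
    q=max(cv2.findContours(k,0,cv2.CHAIN_APPROX_NONE)[0],key=cv2.contourArea)[:,0]
    p=plane(c,q,.006)[:,:2]; r=cv2.minAreaRect((p*1000).astype(np.float32)); print(n,r)
a=ortho(c,.32,.78,-.52,.52,.006,1.3);cv2.imwrite('pics/ortho0.png',a);print(a.shape)
E
```

```text
pl_a [0.4548 0.2439 0.0052]
pl_b [ 0.4578 -0.2465  0.0061]
pl_c [ 0.4623 -0.3978  0.0059]
lid [0.3381 0.286  0.0282]
tape [0.4357 0.4055 0.0561]
pot [ 0.3404 -0.2947  0.0505]
tray [ 0.4403 -0.0025  0.0063]
turq [ 0.0566 -0.0871  0.7191]
bench [ 0.2539  0.1808 -0.0007]
a ((439.11187744140625, 247.6129150390625), (128.022216796875, 96.09307098388672), 73.34518432617188)
b ((455.8847351074219, -247.29908752441406), (85.15990447998047, 141.97467041015625), 72.08051300048828)
c ((453.15948486328125, -415.7299499511719), (131.10873413085938, 146.03379821777344), 81.58871459960938)
(353, 800, 3)
```

View pics/ortho0.png

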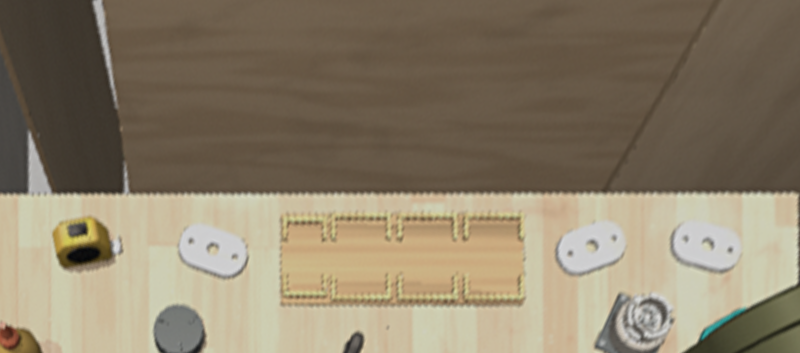

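The ortho view shows the tray aligned with y: rails at u 281–524, bay on the left (+y), finger gaps in the separators. All three grey plates and the tape are present. Next I refine the poses.

```bash
cat >> h.py <<'E'
def plate(c,x,y,z=.006,hw=.065):
    s=.5; a=ortho(c,x-hw,x+hw,y-hw,y+hw,z,s); S=cv2.cvtColor(a,cv2.COLOR_BGR2HSV)[...,1]
    t,m=cv2.threshold(cv2.GaussianBlur(S,(5,5),0),0,255,cv2.THRESH_BINARY_INV+cv2.THRESH_OTSU)
    m=cv2.morphologyEx(m,cv2.MORPH_CLOSE,np.ones((15,15)))
    m=cv2.morphologyEx(m,cv2.MORPH_OPEN,np.ones((31,31)))
    qs=cv2.findContours(m,0,cv2.CHAIN_APPROX_NONE)[0]
    q=min(qs,key=lambda q:np.hypot(*(np.array(cv2.minAreaRect(q)[0])-hw*1000/s)))
    (u,v),(w,h),_=cv2.minAreaRect(q)
    M=cv2.moments(q); u,v=M['m10']/M['m00'],M['m01']/M['m00']
    ang=.5*np.arctan2(2*M['mu11'],M['mu20']-M['mu02'])  # image angle of long axis
    yaw=np.degrees(np.arctan2(-np.cos(ang),-np.sin(ang)))%180 # dir of long axis in world: dx=-dv, dy=-du
    return x+hw-v*s/1000, y+hw-u*s/1000, yaw, w*s,h*s,t
E
python3 - <<'E'
from h import *
c=dict(np.load('/tmp/top.npz'))
for p in ((.455,.244),(.458,-.247),(.462,-.398)): print(np.round(plate(c,*p),3))
t=[ortho(c,.34-.05,.34+.05,-.295-.05,-.295+.05,.047,.25),ortho(c,.338-.05,.338+.05,.286-.05,.286+.05,.028,.25)]
b=[ortho(c,.44-.05,.44+.05,.405-.05,.405+.05,.058,.25),ortho(c,.44-.065,.44+.065,-.165,.16,.013,.65)]
b[1]=cv2.resize(b[1],(400,160));b[1]=np.vstack([b[1],np.zeros((240,400,3),np.uint8)])
a=np.vstack([np.hstack(t),np.hstack(b)]);cv2.imwrite('pics/det.png',cv2.resize(a,(600,600)))
# tray edges from a finer ortho
a=ortho(c,.36,.52,-.19,.19,.013,.5); cv2.imwrite('pics/tray.png',a)
E
```

```text
[ 0.455  0.244 70.175 90.137 58.12  24.   ]
[  0.459  -0.248 111.798  60.101  92.404  30.   ]
[ 0.461 -0.397 77.023 90.829 61.918 21.   ]Traceback (most recent call last):
  File "<stdin>", line 7, in <module>
    return _nx.concatenate(arrs, 1, dtype=dtype, casting=casting)
           ~~~~~~~~~~~~~~~^^^^^^^^^^^^^^^^^^^^^^^^^^^^^^^^^^^^^^^
ValueError: all the input array dimensions except for the concatenation axis must match exactly, but along dimension 0, the array at index 0 has size 399 and the array at index 1 has size 400
```

```bash
sed -i 's/W=int((y1-y0)\*1000\/s);H=int((x1-x0)\*1000\/s)/W=round((y1-y0)*1000\/s);H=round((x1-x0)*1000\/s)/' h.py
python3 - <<'E'
from h import *
c=dict(np.load('/tmp/top.npz'))
t=[ortho(c,.34-.05,.34+.05,-.295-.05,-.295+.05,.04,.4),ortho(c,.338-.05,.338+.05,.286-.05,.286+.05,.028,.4),ortho(c,.44-.05,.44+.05,.405-.05,.405+.05,.062,.4)]
T=ortho(c,.36,.52,-.1875,.1875,.013,.5)
a=np.vstack([np.hstack(t),T]);cv2.imwrite('pics/det.png',a);print(a.shape)
E
```

```text
(570, 750, 3)
```

View pics/det.png

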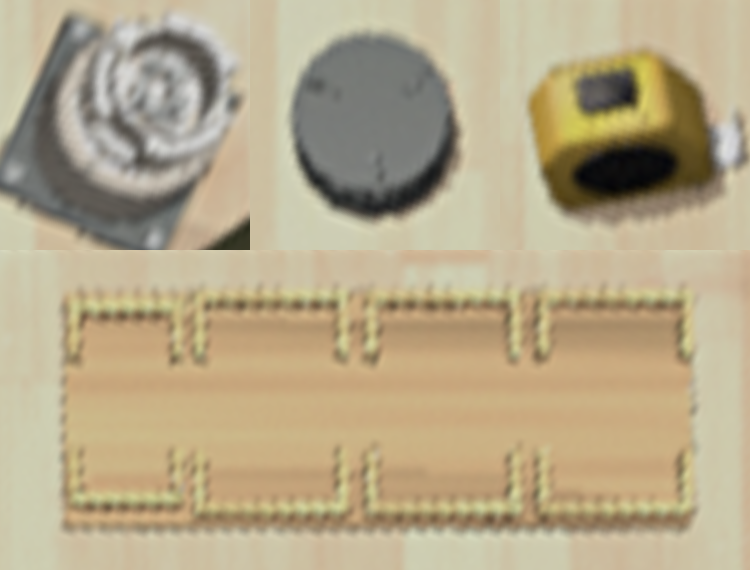

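```bash
python3 - <<'E'
from h import *
c=dict(np.load('/tmp/top.npz')); W=world(c)
for u,v in ((170,200),(280,150),(280,225),(350,130),(400,120),(430,100),(480,90),(460,160),(420,180),(130,250),(60,250),(540,20)): print(u,v,np.round(W[v,u],3))
m=(W[...,2]>.052)&(W[...,2]<.075)&(abs(W[...,0]-.44)<.08)&(abs(W[...,1]-.405)<.08)
p=W[m][:,:2]*1000; print(len(p),cv2.minAreaRect(p.astype(np.float32)),p.mean(0))
E
```

```text
170 200 [ 0.794  0.341 -0.107]
280 150 [ 0.793 -0.022 -0.012]
280 225 [ 0.779  0.005 -0.442]
350 130 [ 0.795 -0.251 -0.014]
400 120 [ 0.75  -0.395  0.027]
430 100 [ 0.75  -0.484  0.084]
480 90 [ 0.75  -0.658  0.063]
460 160 [ 0.73  -0.669 -0.282]
420 180 [ 0.728 -0.519 -0.334]
130 250 [ 0.622  0.479 -0.036]
60 250 [0.659 0.651 0.009]
540 20 [ 1.392 -1.436 -0.431]
277 ((449.686767578125, 413.48223876953125), (40.520877838134766, 57.087982177734375), 16.56828498840332) [448.05356004 412.42064617]
```

```bash
cat >> h.py <<'E'
def go(x,y,z,yaw):
    o=env.get_obs(); p=o['tool_pos']; ps=np.radians(o['tool_rot'][2]); d=np.array([x,y,z])-p
    print('dp', np.round(100*np.array([d@[np.cos(ps),np.sin(ps),0],d@[np.sin(ps),-np.cos(ps),0],-d[2]]),2),'twist',round((np.degrees(ps)-yaw+180)%360-180,1),
     '| at',np.round(p,4),np.round(o['tool_rot'],1),'F',np.round(o['force'],1),'w',round(o['grip_width'],4),'t',o['time_s'])
E
python3 -c "
from h import *
go(.461,-.397,.06,77)"; python3 -m jog '[{"dp":[31.5,-12.9,16],"twist":-58.9,"fingers":1},{"dp":[31.5,-12.9,16],"twist":-58.9},{"dp":[31.5,-12.9,16],"twist":-58.9},{"dp":[31.5,-12.9,16],"twist":-58.9},{"dp":[31.5,-12.9,16],"twist":-58.9},{"dp":[31.5,-12.9,16],"twist":-58.9},{"dp":[31.5,-12.9,16],"twist":-58.9},{"dp":[31.5,-12.9,16],"twist":-58.9}]' 15; python3 -c "
from h import *
go(.461,-.397,.004,77)"
```

```text
dp [ 31.49 -12.89  16.16] twist -58.9 | at [ 0.2017 -0.6174  0.2216] [-179.9    0.    18.1] F [-1.2  0.7 -0.3] w 0.087 t 0.1
dp [ 31.49 -12.89  21.76] twist -58.9 | at [ 0.2017 -0.6174  0.2216] [-179.9    0.    18.1] F [-1.2  0.7 -0.3] w 0.087 t 0.1validation failed for argument at $[1]...
```

Each row evidently needs all three keys.

```bash
python3 -m jog '[{"dp":[31.5,-12.9,16],"twist":-58.9,"fingers":1},{"dp":[31.5,-12.9,16],"twist":-58.9,"fingers":1},{"dp":[31.5,-12.9,16],"twist":-58.9,"fingers":1},{"dp":[31.5,-12.9,16],"twist":-58.9,"fingers":1},{"dp":[31.5,-12.9,16],"twist":-58.9,"fingers":1},{"dp":[31.5,-12.9,16],"twist":-58.9,"fingers":1},{"dp":[31.5,-12.9,16],"twist":-58.9,"fingers":1},{"dp":[31.5,-12.9,16],"twist":-58.9,"fingers":1}]' 15; python3 -c "
from h import *
c=snap('scene','s1.png')
go(.461,-.397,.004,77)"
```

```text
time_s: 1.1
tool_pos: [0.4607, -0.3976, 0.0621]
tool_rot: [-179.9, 0.0, 77.0]
force: [0.0, -1.1, -0.3]
grip_width: 0.0867
grasp_force: 0.0
dp [0.2  0.04 5.86] twist -0.1 | at [ 0.4601 -0.3989  0.0626] [-1.80e+02  1.00e-01  7.69e+01] F [-0.6  0.3  0.9] w 0.0872 t 1.15
```

View pics/s1.png

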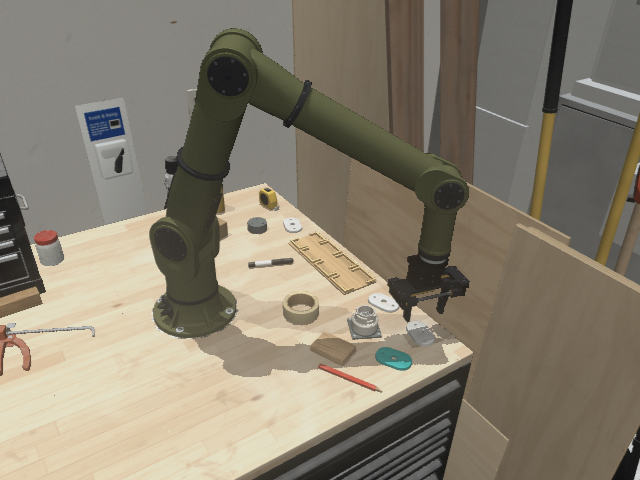

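The gripper is above the plate at (420,333), with the fingers straddling its narrow width. Descend, grip and lift.

```bash
python3 -m jog '[{"dp":[0,0,4],"twist":0,"fingers":1},{"dp":[0,0,5.7],"twist":0,"fingers":1},{"dp":[0,0,5.7],"twist":0,"fingers":1},{"dp":[0,0,5.7],"twist":0,"fingers":0.5},{"dp":[0,0,5.7],"twist":0,"fingers":0.5},{"dp":[0,0,5.7],"twist":0,"fingers":0.5},{"dp":[0,0,5.7],"twist":0,"fingers":0.5},{"dp":[0,0,5.7],"twist":0,"fingers":0.5}]' 20; python3 -m jog '[{"dp":[0,0,-3],"twist":0,"fingers":0.5},{"dp":[0,0,-8],"twist":0,"fingers":0.5},{"dp":[0,0,-8],"twist":0,"fingers":0.5}]' 20; python3 -c "
from h import *
go(.4428,-.1205,.08,0)"
```

```text
time_s: 2.15
tool_pos: [0.4614, -0.3976, 0.0059]
tool_rot: [180.0, 0.0, 77.0]
force: [-0.5, -0.4, 2.4]
grip_width: 0.053
grasp_force: 18.8
time_s: 2.52
tool_pos: [0.464, -0.3994, 0.0902]
tool_rot: [179.6, 0.2, 77.0]
force: [0.4, 0.2, -0.6]
grip_width: 0.0531
grasp_force: 18.4
dp [26.7  -8.34  1.02] twist 77.0 | at [ 0.464  -0.3994  0.0902] [179.6   0.2  77. ] F [ 0.4  0.2 -0.6] w 0.0531 t 2.525
```

```bash
python3 -m jog '[{"dp":[8,-3,-4],"twist":40,"fingers":0.5},{"dp":[16,-6,-4],"twist":77,"fingers":0.5},{"dp":[26.7,-8.3,-4],"twist":77,"fingers":0.5},{"dp":[26.7,-8.3,-4],"twist":77,"fingers":0.5},{"dp":[26.7,-8.3,-4],"twist":77,"fingers":0.5},{"dp":[26.7,-8.3,-4],"twist":77,"fingers":0.5},{"dp":[26.7,-8.3,-4],"twist":77,"fingers":0.5},{"dp":[26.7,-8.3,-4],"twist":77,"fingers":0.5}]' 20; python3 -c "
from h import *
c=snap('scene','s2.png');d=snap('top','t2.png')
a=np.hstack([cv2.resize(c['pixels'][180:380,240:480],(480,400)),cv2.resize(d['pixels'][150:350,270:430],(320,400))])
cv2.imwrite('pics/m2.png',a)
go(.4428,-.1205,.08,0)"
```

```text
time_s: 3.52
tool_pos: [0.4398, -0.1183, 0.1247]
tool_rot: [-180.0, 0.1, -0.1]
force: [0.4, -0.7, -1.7]
grip_width: 0.0529
grasp_force: 18.4
dp [0.3  0.21 4.48] twist -0.0 | at [ 0.4398 -0.1184  0.1248] [-1.8e+02  1.0e-01 -0.0e+00] F [-1.9  1.  -0.8] w 0.0533 t 3.625
```

View pics/m2.png

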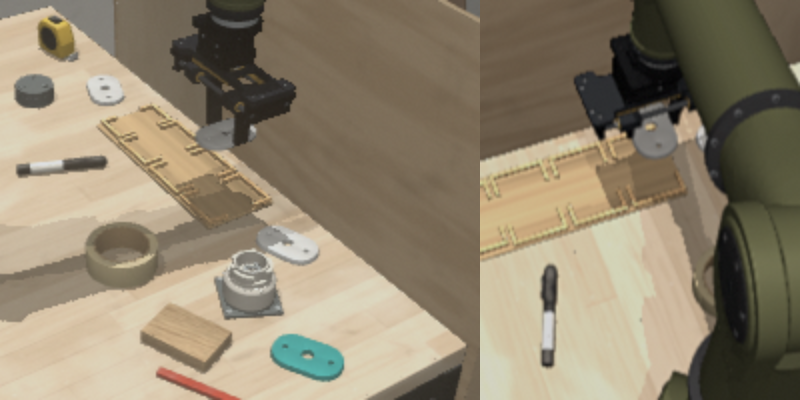

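```bash
cat >> h.py <<'E'
def held(z0,z1,x,y,r=.075,names=('top','scene')):
    for n in names:
        c=dict(np.load('/tmp/%s.npz'%n)); W=world(c); V=c['pixels'].max(-1)
        m=(W[...,2]>z0)&(W[...,2]<z1)&(np.hypot(W[...,0]-x,W[...,1]-y)<r)&(V>75)&(c['depth']>0)
        p=W[m]
        if len(p)>5: print(n,len(p),'x',np.round(np.percentile(p[:,0],[1,5,95,99])-x,4),'y',np.round(np.percentile(p[:,1],[1,5,95,99])-y,4),'z',np.round(np.median(p[:,2]),4))
E
python3 -c "
from h import *
held(.112,.136,.4398,-.1184)"
```

```text
top 403 x [-0.0467 -0.0439  0.0222  0.0264] y [-0.027  -0.0236  0.0268  0.03  ] z 0.1261
scene 269 x [-0.0492 -0.0466  0.0264  0.0354] y [-0.0299 -0.0265  0.0246  0.029 ] z 0.1279
```

```bash
python3 -m jog '[{"dp":[0.35,0.2,5],"twist":0,"fingers":0.5},{"dp":[0.35,0.2,9],"twist":0,"fingers":0.5},{"dp":[0.35,0.2,9],"twist":0,"fingers":0.5},{"dp":[0.35,0.2,9],"twist":0,"fingers":0.5}]' 20;  python3 -c "
from h import *
go(.4438,-.1205,.0125,0)"
```

```text
time_s: 4.12
tool_pos: [0.4447, -0.1207, 0.0366]
tool_rot: [180.0, -0.1, 0.0]
force: [0.8, -0.3, -1.2]
grip_width: 0.0529
grasp_force: 18.4
dp [-0.09 -0.02  2.41] twist 0.0 | at [ 0.4447 -0.1207  0.0366] [ 1.8e+02 -1.0e-01  0.0e+00] F [ 0.8 -0.3 -1.2] w 0.0529 t 4.125
```

```bash
python3 -m jog '[{"dp":[-0.1,0,1.5],"twist":0,"fingers":0.5},{"dp":[-0.1,0,2.4],"twist":0,"fingers":0.5},{"dp":[-0.1,0,2.4],"twist":0,"fingers":0.5},{"dp":[-0.1,0,2.4],"twist":0,"fingers":0.5}]' 20;python3 -m jog '[{"dp":[0,0,0],"twist":0,"fingers":0.78},{"dp":[0,0,0],"twist":0,"fingers":0.78},{"dp":[0,0,0],"twist":0,"fingers":0.78},{"dp":[0,0,-3],"twist":0,"fingers":0.78},{"dp":[0,0,-9],"twist":0,"fingers":1},{"dp":[0,0,-13],"twist":0,"fingers":1},{"dp":[0,0,-13],"twist":0,"fingers":1}]' 20;  python3 -c "
from h import *
go(.459,-.248,.06,111.8);go(.459,-.248,.06,-68.2)"
```

```text
time_s: 4.62
tool_pos: [0.4431, -0.1209, 0.0118]
tool_rot: [180.0, -0.0, -0.0]
force: [-0.1, -0.4, 3.1]
grip_width: 0.0531
grasp_force: 19.2
time_s: 5.5
tool_pos: [0.4454, -0.1213, 0.1449]
tool_rot: [179.8, -0.4, -0.0]
force: [0.2, 0.1, -0.5]
grip_width: 0.0851
grasp_force: 0.0
dp [ 1.36 12.67  8.49] twist -111.8 | at [ 0.4454 -0.1213  0.1449] [179.8  -0.4  -0. ] F [ 0.2  0.1 -0.5] w 0.0851 t 5.5
dp [ 1.36 12.67  8.49] twist 68.2 | at [ 0.4454 -0.1213  0.1449] [179.8  -0.4  -0. ] F [ 0.2  0.1 -0.5] w 0.0851 t 5.5
```

```bash
python3 -c "
from h import *
c=snap('top','t3.png');snap('scene','s3.png')
for p in ((.455,.244),(.4438,-.12),(.459,-.248)):
    try: print(np.round(plate(c,*p),3))
    except Exception as e: print(e)
cv2.imwrite('pics/m3.png',np.vstack([ortho(c,.3,.55,-.48,.48,.006,1.2),]))
"
```

```text
[ 0.455  0.244 70.139 90.137 58.12  24.   ]
[ 4.45000e-01 -1.21000e-01  1.76956e+02  9.15000e+01  5.80000e+01
  4.90000e+01]
[  0.465  -0.253 117.092  49.591 133.086  43.   ]
```

View pics/m3.png

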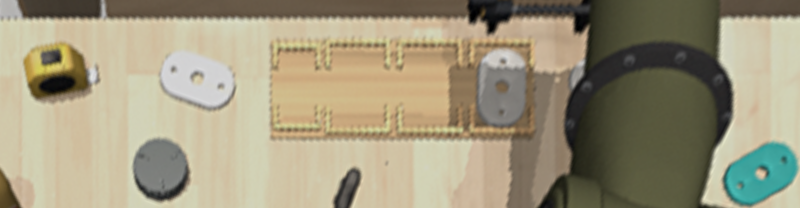

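The first plate sits inside compartment_0 at (502,87). Plate b is mostly hidden by the arm, but its left tip at (575,77) matches the earlier pose. Going for it next.

```bash
python3 -m jog '[{"dp":[1.4,6,4],"twist":-20,"fingers":1},{"dp":[1.4,12.7,8],"twist":-111.8,"fingers":1},{"dp":[1.4,12.7,8],"twist":-111.8,"fingers":1},{"dp":[1.4,12.7,8],"twist":-111.8,"fingers":1},{"dp":[1.4,12.7,8],"twist":-111.8,"fingers":1},{"dp":[1.4,12.7,8],"twist":-111.8,"fingers":1},{"dp":[1.4,12.7,8],"twist":-111.8,"fingers":1},{"dp":[1.4,12.7,8],"twist":-111.8,"fingers":1}]' 20;python3 -c "
from h import *
go(.459,-.248,.0045,111.8)
snap('scene','s4.png');held(-.003,.016,.459,-.248,.06,('scene',))"
```

```text
time_s: 6.6
tool_pos: [0.4554, -0.2466, 0.0593]
tool_rot: [-179.8, -0.1, 86.3]
force: [-0.2, -0.4, -1.0]
grip_width: 0.0872
grasp_force: 0.0
dp [-0.12  0.36  5.48] twist -25.5 | at [ 0.4554 -0.2466  0.0593] [-1.798e+02 -1.000e-01  8.630e+01] F [-0.2 -0.4 -1. ] w 0.0872 t 6.6
scene 833 x [-0.0468 -0.0388  0.0487  0.0565] y [-0.056  -0.0498  0.0454  0.0557] z 0.0041
```

```bash
python3 -m jog '[{"dp":[-0.1,0.35,0],"twist":-10,"fingers":1},{"dp":[-0.1,0.35,0],"twist":-20,"fingers":1},{"dp":[-0.1,0.35,1],"twist":-25.5,"fingers":1},{"dp":[-0.1,0.35,4],"twist":-25.5,"fingers":1},{"dp":[-0.1,0.35,5.4],"twist":-25.5,"fingers":1},{"dp":[-0.1,0.35,5.4],"twist":-25.5,"fingers":1}]' 20; python3 -m jog '[{"dp":[0,0,0],"twist":0,"fingers":0.5},{"dp":[0,0,0],"twist":0,"fingers":0.5},{"dp":[0,0,0],"twist":0,"fingers":0.5},{"dp":[0,0,0],"twist":0,"fingers":0.5},{"dp":[0,0,0],"twist":0,"fingers":0.5},{"dp":[0,0,-5],"twist":0,"fingers":0.5},{"dp":[0,0,-10],"twist":0,"fingers":0.5},{"dp":[0,0,-10],"twist":0,"fingers":0.5}]' 20; python3 -c "
from h import *
go(.4438,-.0345,.1,180)"
```

```text
time_s: 7.4
tool_pos: [0.459, -0.2478, 0.0058]
tool_rot: [-179.9, -0.2, 111.4]
force: [0.2, -0.3, 0.3]
grip_width: 0.0871
grasp_force: 0.0
time_s: 8.4
tool_pos: [0.4633, -0.2503, 0.1119]
tool_rot: [179.7, 0.4, 111.4]
force: [-0.1, 0.3, -0.9]
grip_width: 0.0437
grasp_force: 0.0
dp [20.8   6.07  1.19] twist -68.6 | at [ 0.4633 -0.2503  0.1119] [179.7   0.4 111.4] F [-0.1  0.3 -0.9] w 0.0437 t 8.4
```

The grip closed on nothing, so I look again.

```bash
python3 -c "
from h import *
c=snap('scene','s5.png');d=snap('top','t5.png')
a=np.hstack([cv2.resize(c['pixels'][230:380,330:480],(400,400)),cv2.resize(d['pixels'][150:300,350:500],(400,400))])
cv2.imwrite('pics/m5.png',a)"
```

```text
(no output)
```

View pics/m5.png

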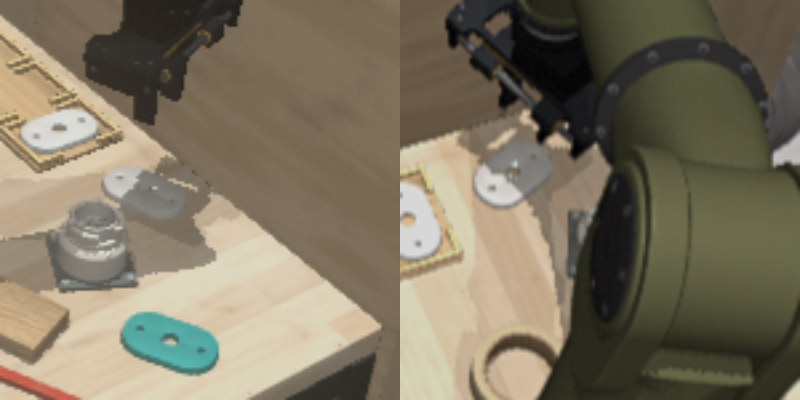

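The plate is still there at about (392,215) in the top view, hardly moved, so the fingers probably slipped over its edge. I'll re-measure it from its holes.

```bash
python3 -c "
from h import *
c=dict(np.load('/tmp/top.npz'))
p=plane(c,[[350+113*.375,150+172*.375],[383.75,220.1],[400.6,209.3]],.007);print(p[:,:2],np.degrees(np.arctan2(*(p[1]-p[2])[[1,0]])))
try: print(plate(c,.459,-.248))
except Exception as e: print(e)
go(.459,-.248,.003,111.8)"
```

```text
[[ 0.46061093 -0.24852383]
 [ 0.45195179 -0.2184018 ]
 [ 0.46852897 -0.27736263]] 105.70363486275998
(0.46049995570438884, -0.24688845036233809, np.float64(111.30637804309066), 60.03435134887695, 94.62633514404297, 39.0)
dp [ 0.15 -0.09 10.49] twist -0.4 | at [ 0.4604 -0.2491  0.1079] [1.800e+02 1.000e-01 1.114e+02] F [ 0.1  0.5 -0.7] w 0.0437 t 8.5
```

```bash
python3 -m jog '[{"dp":[0.15,0,0],"twist":0,"fingers":1},{"dp":[0.15,0,2],"twist":0,"fingers":1},{"dp":[0.15,0,4],"twist":0,"fingers":1},{"dp":[0.15,0,7],"twist":0,"fingers":1},{"dp":[0.15,0,10],"twist":0,"fingers":1},{"dp":[0.15,0,10.5],"twist":0,"fingers":1},{"dp":[0.15,0,10.5],"twist":0,"fingers":1},{"dp":[0.15,0,10.5],"twist":0,"fingers":1}]' 20; python3 -m jog '[{"dp":[0,0,0],"twist":0,"fingers":0.5},{"dp":[0,0,0],"twist":0,"fingers":0.5},{"dp":[0,0,0],"twist":0,"fingers":0.5},{"dp":[0,0,0],"twist":0,"fingers":0.5},{"dp":[0,0,0],"twist":0,"fingers":0.5}]' 20; python3 -c "
from h import *
go(.4438,-.0345,.1,180)"
```

```text
time_s: 9.5
tool_pos: [0.4597, -0.2472, 0.0023]
tool_rot: [-180.0, -0.0, 111.4]
force: [-0.4, -0.0, 0.1]
grip_width: 0.0869
grasp_force: 0.0
time_s: 10.12
tool_pos: [0.4597, -0.2475, 0.0025]
tool_rot: [-180.0, -0.0, 111.4]
force: [0.2, -0.1, -0.2]
grip_width: 0.0556
grasp_force: 18.5
dp [20.4   6.3  -9.75] twist -68.6 | at [ 0.4597 -0.2475  0.0025] [-180.    -0.   111.4] F [ 0.2 -0.1 -0.2] w 0.0556 t 10.125
```

```bash
python3 -m jog '[{"dp":[0,0,-2],"twist":0,"fingers":0.5},{"dp":[0,0,-5],"twist":0,"fingers":0.5},{"dp":[0,0,-9.7],"twist":0,"fingers":0.5},{"dp":[0,0,-9.7],"twist":0,"fingers":0.5}]' 20; python3 -m jog '[{"dp":[5,1.5,0],"twist":-10,"fingers":0.5},{"dp":[10,3,0],"twist":-20,"fingers":0.5},{"dp":[15,4.5,0],"twist":-30,"fingers":0.5},{"dp":[20.4,6.3,0],"twist":-40,"fingers":0.5},{"dp":[20.4,6.3,0],"twist":-50,"fingers":0.5},{"dp":[20.4,6.3,0],"twist":-60,"fingers":0.5},{"dp":[20.4,6.3,0],"twist":-68.6,"fingers":0.5},{"dp":[20.4,6.3,0],"twist":-68.6,"fingers":0.5}]' 20; python3 -c "
from h import *
go(.4438,-.0345,.03,180)
c=snap('scene','s6.png');d=snap('top','t6.png');x,y,z=env.get_obs()['tool_pos'];held(z-.008,z+.012,x,y)"
```

```text
time_s: 10.62
tool_pos: [0.4625, -0.2487, 0.1033]
tool_rot: [179.8, 0.4, 111.4]
force: [1.0, -1.3, -0.1]
grip_width: 0.0553
grasp_force: 18.5
time_s: 11.62
tool_pos: [0.4432, -0.0345, 0.0988]
tool_rot: [180.0, -0.1, 180.0]
force: [0.4, -0.1, -0.9]
grip_width: 0.0557
grasp_force: 18.5
dp [-0.06 -0.    6.88] twist -0.0 | at [ 0.4432 -0.0345  0.0988] [ 1.8e+02 -1.0e-01  1.8e+02] F [ 0.4 -0.1 -0.9] w 0.0557 t 11.625
top 397 x [-0.0453 -0.0428  0.0216  0.0269] y [-0.0279 -0.0244  0.0263  0.031 ] z 0.1039
scene 240 x [-0.0495 -0.0444  0.0297  0.0395] y [-0.0291 -0.0269  0.0253  0.0325] z 0.1051
```

```bash
python3 -m jog '[{"dp":[0,0,4],"twist":0,"fingers":0.5},{"dp":[0,0,7],"twist":0,"fingers":0.5},{"dp":[0,0,8.2],"twist":0,"fingers":0.5},{"dp":[0,0,8.9],"twist":0,"fingers":0.5},{"dp":[0,0,8.9],"twist":0,"fingers":0.5},{"dp":[0,0,8.9],"twist":0,"fingers":0.5}]' 20;python3 -m jog '[{"dp":[0,0,0],"twist":0,"fingers":0.78},{"dp":[0,0,0],"twist":0,"fingers":0.78},{"dp":[0,0,0],"twist":0,"fingers":0.78},{"dp":[0,0,-3],"twist":0,"fingers":0.78},{"dp":[0,0,-9],"twist":0,"fingers":1},{"dp":[0,0,-13],"twist":0,"fingers":1},{"dp":[0,0,-13],"twist":0,"fingers":1}]' 20;  python3 -c "
from h import *
c=snap('top','t7.png');snap('scene','s7.png')
for p in ((.455,.244),(.4438,-.12),(.4438,-.0345)):
    try: print(np.round(plate(c,*p),3))
    except Exception as e: print(e)
go(.455,.244,.06,70.2);"
```

```text
time_s: 12.48
tool_pos: [0.4447, -0.0347, 0.0114]
tool_rot: [-180.0, 0.1, -180.0]
force: [0.3, 0.2, -1.2]
grip_width: 0.0558
grasp_force: 18.5
time_s: 13.35
tool_pos: [0.4464, -0.035, 0.1437]
tool_rot: [-179.8, 0.4, -180.0]
force: [0.8, -0.1, -0.3]
grip_width: 0.0854
grasp_force: 0.0
[ 0.455  0.244 70.147 90.031 57.977 24.   ]
[ 0.438 -0.132 27.931 99.685 96.918 50.   ]
[ 4.4800e-01 -3.5000e-02  1.7756e+02  9.3000e+01  5.7500e+01  5.4000e+01]
dp [-1.14 27.88  8.03] twist 109.8 | at [ 0.4437 -0.0348  0.1403] [-179.9    0.  -180. ] F [-1.2 -0.  -0.6] w 0.0861 t 13.45
```

```bash
python3 -m jog '[{"dp":[-1.1,6,3],"twist":10.6,"fingers":1},{"dp":[-1.1,11,5],"twist":21,"fingers":1},{"dp":[-1.1,17,7],"twist":32,"fingers":1},{"dp":[-1.1,23,7],"twist":43,"fingers":1},{"dp":[-1.1,27.9,7],"twist":53,"fingers":1},{"dp":[-1.1,27.9,7],"twist":63,"fingers":1},{"dp":[-1.1,27.9,7],"twist":74,"fingers":1},{"dp":[-1.1,27.9,7],"twist":84,"fingers":1}]' 20;python3 -c "
from h import *
snap('scene','s8.png')
go(.455,.244,.0028,70.2);"
```

```text
time_s: 14.45
tool_pos: [0.4522, 0.2462, 0.0683]
tool_rot: [-179.8, -0.1, 110.3]
force: [-0.1, -0.8, 0.2]
grip_width: 0.0866
grasp_force: 0.0
dp [-0.2   0.18  6.56] twist 39.7 | at [0.4526 0.2452 0.0684] [-1.798e+02 -1.000e-01  1.099e+02] F [ 0.1 -0.8  0.5] w 0.0869 t 14.5
```

```bash
python3 -m jog '[{"dp":[-0.2,0.2,0],"twist":10.5,"fingers":1},{"dp":[-0.2,0.2,0],"twist":21,"fingers":1},{"dp":[-0.2,0.2,0],"twist":31,"fingers":1},{"dp":[-0.2,0.2,1],"twist":39.7,"fingers":1},{"dp":[-0.2,0.2,3],"twist":39.7,"fingers":1},{"dp":[-0.2,0.2,6],"twist":39.7,"fingers":1},{"dp":[-0.2,0.2,6.5],"twist":39.7,"fingers":1},{"dp":[-0.2,0.2,6.5],"twist":39.7,"fingers":1}]' 20; python3 -m jog '[{"dp":[0,0,0],"twist":0,"fingers":1},{"dp":[0,0,0],"twist":0,"fingers":0.5},{"dp":[0,0,0],"twist":0,"fingers":0.5},{"dp":[0,0,0],"twist":0,"fingers":0.5},{"dp":[0,0,0],"twist":0,"fingers":0.5},{"dp":[0,0,0],"twist":0,"fingers":0.5}]' 20; python3 -c "
from h import *
go(.4438,.0515,.1,0)"
```

```text
time_s: 15.5
tool_pos: [0.4565, 0.2433, 0.0048]
tool_rot: [-179.9, 0.0, 70.8]
force: [-0.4, 0.4, 0.5]
grip_width: 0.0869
grasp_force: 0.0
time_s: 16.25
tool_pos: [0.4572, 0.2433, 0.0055]
tool_rot: [-180.0, 0.0, 70.7]
force: [-0.2, -1.0, 0.2]
grip_width: 0.0529
grasp_force: 18.8
dp [-18.54   5.08  -9.45] twist 70.7 | at [0.4572 0.2433 0.0055] [-180.     0.    70.7] F [-0.2 -1.   0.2] w 0.0529 t 16.25
```

```bash
python3 -m jog '[{"dp":[0,0,0],"twist":0,"fingers":0.8},{"dp":[0,0,0],"twist":0,"fingers":0.8},{"dp":[0,0,0.3],"twist":0,"fingers":0.8},{"dp":[0,0,0.3],"twist":0,"fingers":0.5},{"dp":[0,0,0.3],"twist":0,"fingers":0.5},{"dp":[0,0,0.3],"twist":0,"fingers":0.5},{"dp":[0,0,0.3],"twist":0,"fingers":0.5}]' 20; python3 -m jog '[{"dp":[0,0,-2],"twist":0,"fingers":0.5},{"dp":[0,0,-5],"twist":0,"fingers":0.5},{"dp":[0,0,-9.7],"twist":0,"fingers":0.5},{"dp":[0,0,-9.7],"twist":0,"fingers":0.5}]' 20; python3 -c "
from h import *
go(.4438,.0515,.1,0)"
```

```text
time_s: 17.12
tool_pos: [0.4572, 0.2433, 0.0025]
tool_rot: [-180.0, 0.0, 70.7]
force: [0.4, -0.0, -0.5]
grip_width: 0.0558
grasp_force: 19.0
time_s: 17.62
tool_pos: [0.4602, 0.2452, 0.1045]
tool_rot: [179.6, -0.3, 70.7]
force: [-0.1, -1.0, 0.4]
grip_width: 0.0553
grasp_force: 19.0
dp [-18.82   4.86   0.45] twist 70.7 | at [0.4602 0.2452 0.1045] [179.6  -0.3  70.7] F [-0.1 -1.   0.4] w 0.0553 t 17.625
```

```bash
python3 -m jog '[{"dp":[-5,1.3,0],"twist":10.5,"fingers":0.5},{"dp":[-10,2.6,0],"twist":21,"fingers":0.5},{"dp":[-15,4,0],"twist":31,"fingers":0.5},{"dp":[-18.6,5,0],"twist":41,"fingers":0.5},{"dp":[-18.6,5,0],"twist":51,"fingers":0.5},{"dp":[-18.6,5,0],"twist":61,"fingers":0.5},{"dp":[-18.6,5,0],"twist":70.7,"fingers":0.5},{"dp":[-18.6,5,0],"twist":70.7,"fingers":0.5}]' 20; python3 -c "
from h import *
go(.4438,.0515,.0098,0)
c=snap('scene','s9.png');d=snap('top','t9.png');x,y,z=env.get_obs()['tool_pos'];held(z-.008,z+.012,x,y)"
```

```text
time_s: 18.62
tool_pos: [0.4426, 0.0513, 0.0995]
tool_rot: [180.0, 0.0, 0.1]
force: [-0.2, 0.6, 0.0]
grip_width: 0.0556
grasp_force: 19.0
dp [ 0.12 -0.02  8.97] twist 0.1 | at [0.4426 0.0513 0.0995] [1.8e+02 0.0e+00 1.0e-01] F [-0.2  0.6  0. ] w 0.0556 t 18.625
top 427 x [-0.0467 -0.0433  0.0205  0.0241] y [-0.0272 -0.0241  0.0261  0.0305] z 0.1046
scene 216 x [-0.0491 -0.0455  0.0308  0.0376] y [-0.0294 -0.0257  0.0244  0.0314] z 0.1058
```

```bash
python3 -m jog '[{"dp":[0.1,0,4],"twist":0,"fingers":0.5},{"dp":[0.1,0,7],"twist":0,"fingers":0.5},{"dp":[0.1,0,8.2],"twist":0,"fingers":0.5},{"dp":[0.1,0,9],"twist":0,"fingers":0.5},{"dp":[0.1,0,9],"twist":0,"fingers":0.5},{"dp":[0.1,0,9],"twist":0,"fingers":0.5}]' 20;python3 -m jog '[{"dp":[0,0,0],"twist":0,"fingers":0.78},{"dp":[0,0,0],"twist":0,"fingers":0.78},{"dp":[0,0,0],"twist":0,"fingers":0.78},{"dp":[0,0,-3],"twist":0,"fingers":0.78},{"dp":[0,0,-9],"twist":0,"fingers":1},{"dp":[-4,6,-13],"twist":0,"fingers":1},{"dp":[-4,12,-16],"twist":0,"fingers":1},{"dp":[-4,12,-16],"twist":0,"fingers":1}]' 20;  python3 -c "
from h import *
c=snap('top','t10.png');snap('scene','s10.png')
for y in (-.1205,-.0345,.0515): print(np.round(plate(c,.4438,y,.0135),3))
W=world(c)
m=(W[...,2]>.05)&(W[...,2]<.075)&(abs(W[...,0]-.44)<.08)&(abs(W[...,1]-.405)<.08)
p=W[m][:,:2]*1000; print(len(p),cv2.minAreaRect(p.astype(np.float32)))
a=np.hstack([ortho(c,.38,.51,.33,.48,.06,.5),cv2.resize(ortho(c,.36,.52,-.19,.19,.0135,.76),(500,210))])if 0 else None
A=ortho(c,.37,.5,.33,.48,.06,.4);B=ortho(c,.38,.51,-.19,.19,.0135,.8)
cv2.imwrite('pics/m10.png',np.hstack([A,np.pad(B,((0,A.shape[0]-B.shape[0]),(0,0),(0,0)))]));print(A.shape,B.shape);go(.44,.41,.1,90)"
```

```text
time_s: 19.48
tool_pos: [0.4448, 0.0513, 0.0104]
tool_rot: [180.0, -0.1, -0.0]
force: [-0.8, 0.4, -0.0]
grip_width: 0.0555
grasp_force: 19.0
time_s: 20.48
tool_pos: [0.404, -0.0721, 0.1717]
tool_rot: [179.9, -0.2, -0.3]
force: [0.6, -0.2, -0.6]
grip_width: 0.0865
grasp_force: 0.0
[ 4.4100e-01 -1.1900e-01  1.7699e+02  9.1500e+01  5.8500e+01  5.2000e+01]
[ 4.53000e-01 -3.90000e-02  1.58425e+02  7.18630e+01  1.31985e+02
  5.30000e+01]
[4.39000e-01 4.70000e-02 1.76693e+02 8.90000e+01 5.75000e+01 4.60000e+01]
284 ((450.21502685546875, 413.937255859375), (38.33841323852539, 60.18351745605469), 7.520773410797119)
(325, 375, 3) (162, 475, 3)
dp [  3.32 -48.14   7.09] twist -90.3 | at [ 0.4043 -0.0713  0.1709] [179.9  -0.2  -0.3] F [-0.4  0.5 -0.2] w 0.0869 t 20.575
```

View pics/m10.png

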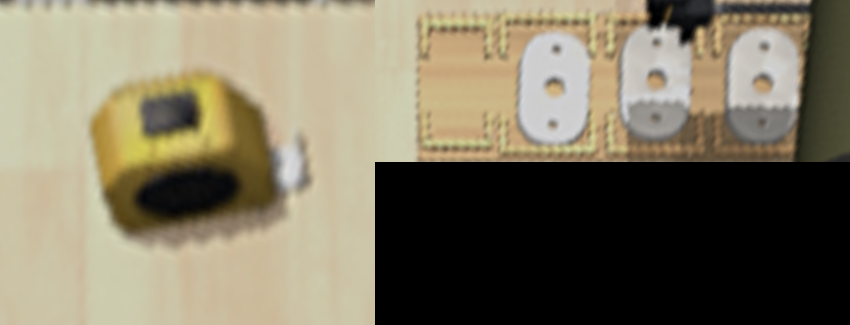

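```bash
python3 -m jog '[{"dp":[-2,-5,0],"twist":0,"fingers":1},{"dp":[-2,-10,0],"twist":-5,"fingers":1},{"dp":[-1,-16,0],"twist":-15,"fingers":1},{"dp":[0,-22,0],"twist":-25,"fingers":1},{"dp":[0,-28,0],"twist":-35,"fingers":1},{"dp":[1,-34,0],"twist":-45,"fingers":1},{"dp":[2,-38,0],"twist":-55,"fingers":1},{"dp":[2,-38,0],"twist":-60,"fingers":1}]' 20; python3 -c "
from h import *
c=snap('top','t11.png');s=snap('scene','s11.png')
W=world(c)
for y in (-.1205,-.0345,.0515):
  print(np.round(plate(c,.4438,y,.0135),3))
  r=[]
  for dx,dy in ((.03,0),(-.03,0),(0,.02),(0,-.02)):
    m=(abs(W[...,0]-.4428-dx)<.012)&(abs(W[...,1]-y-dy)<.008); r.append(np.mean(W[m][:,2])*1000)
  print(np.round(r,1))
B=ortho(c,.37,.51,-.17,.17,.0135,.5);C=cv2.resize(s['pixels'][225:300,280:385],(680,486))[:300]
cv2.imwrite('pics/m11.png',np.vstack([B,C]));go(.45,.41,.1,90)
print(env.get_obs()['qpos'])"
```

```text
time_s: 21.58
tool_pos: [0.4214, 0.3168, 0.1687]
tool_rot: [-179.7, -0.1, 60.6]
force: [0.7, -0.3, 0.4]
grip_width: 0.087
grasp_force: 0.0
[ 0.411 -0.106 45.524 25.    25.    44.   ]
[ nan 13.4 -2.3  nan]
[ 4.50000e-01 -3.40000e-02  1.76852e+02  5.75000e+01  1.09500e+02
  4.70000e+01]
[ 6.9 13.2 13.8 12.9]
[4.39000e-01 4.70000e-02 1.76629e+02 8.95000e+01 5.75000e+01 5.20000e+01]
[13.6 13.7 11.7 13.5]
dp [ 9.77 -2.37  6.85] twist -29.8 | at [0.422  0.3134 0.1685] [-179.8    0.    60.2] F [-0.7 -0.2  0.1] w 0.0869 t 21.675
[ 11.12058798  11.01760254 -55.28741206 103.25614524   9.38541017
  70.74646565 -76.58099941]
  return _methods._mean(a, axis=axis, dtype=dtype,
  ret = ret.dtype.type(ret / rcount)
```

View pics/m11.png

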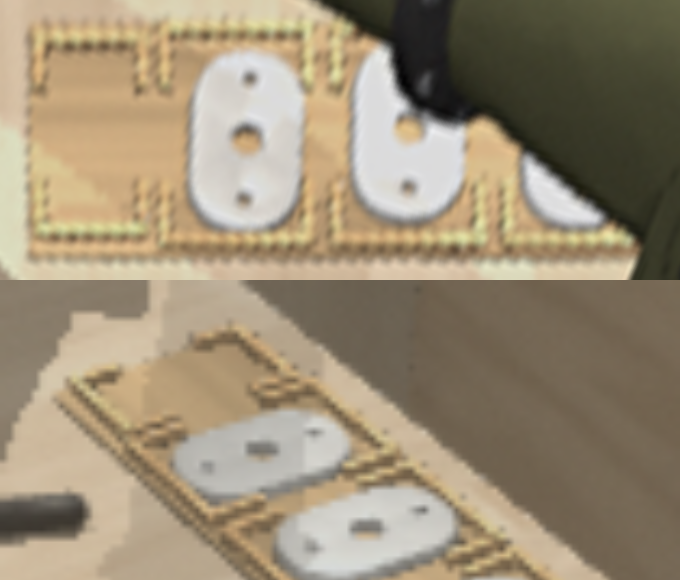

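All three plates lie flat in their compartments (visible at u≈246, 408 and 565 in the upper half). The third is near one rail but level. Now the tape: top centre about (0.4525, 0.409), long axis yaw about 97°.

```bash
python3 -m jog '[{"dp":[5,-1,0],"twist":-10,"fingers":1},{"dp":[9.8,-2.1,2],"twist":-20,"fingers":1},{"dp":[9.8,-2.1,4],"twist":-30,"fingers":1},{"dp":[9.8,-2.1,6],"twist":-36.8,"fingers":1},{"dp":[9.8,-2.1,6],"twist":-36.8,"fingers":1},{"dp":[9.8,-2.1,6],"twist":-36.8,"fingers":1}]' 30; python3 -c "
from h import *
go(.4525,.409,.03,97);snap('scene','s12.png');c=snap('top','t12.png')
s=cv2.imread('pics/s12.png');cv2.imwrite('pics/m12.png',np.hstack([cv2.resize(s[130:260,210:340],(400,400)),cv2.resize(c['pixels'][210:340,90:220],(400,400))]))"
```

```text
time_s: 22.42
tool_pos: [0.4549, 0.4068, 0.1102]
tool_rot: [180.0, -0.0, 96.6]
force: [-0.4, 0.4, -0.8]
grip_width: 0.0873
grasp_force: 0.0
dp [ 0.25 -0.21  8.02] twist -0.4 | at [0.4549 0.4068 0.1102] [180.   -0.   96.6] F [-0.4  0.4 -0.8] w 0.0873 t 22.425
```

View pics/m12.png

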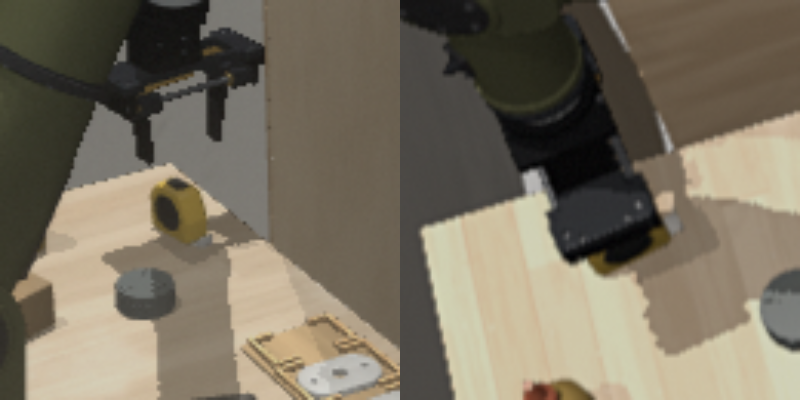

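The gripper is straddling the tape, which shows at (180,210) in the left crop. Descend, grip and lift.

```bash
python3 -m jog '[{"dp":[0.2,-0.2,2],"twist":0,"fingers":1},{"dp":[0.2,-0.2,5],"twist":0,"fingers":1},{"dp":[0.2,-0.2,8],"twist":0,"fingers":1},{"dp":[0.2,-0.2,8],"twist":0,"fingers":1}]' 35; python3 -m jog '[{"dp":[0,0,0],"twist":0,"fingers":0.2},{"dp":[0,0,0],"twist":0,"fingers":0.2},{"dp":[0,0,0],"twist":0,"fingers":0.2},{"dp":[0,0,0],"twist":0,"fingers":0.2},{"dp":[0,0,0],"twist":0,"fingers":0.2},{"dp":[0,0,0],"twist":0,"fingers":0.2},{"dp":[0,0,-1.5],"twist":0,"fingers":0.2},{"dp":[0,0,-3],"twist":0,"fingers":0.2}]' 35;python3 -c "
from h import *
go(.4425,.125,.07,0)"
```

```text
time_s: 23.02
tool_pos: [0.4508, 0.4065, 0.0265]
tool_rot: [-179.7, 0.2, 96.8]
force: [-0.1, -0.2, 1.0]
grip_width: 0.0868
grasp_force: 0.0
time_s: 24.02
tool_pos: [0.4523, 0.4083, 0.0603]
tool_rot: [-180.0, 0.0, 96.8]
force: [-0.2, 0.0, -2.6]
grip_width: 0.0343
grasp_force: 34.1
dp [-28.01  -4.32  -0.97] twist 96.8 | at [0.4523 0.4083 0.0603] [-180.     0.    96.8] F [-0.2  0.  -2.6] w 0.0343 t 24.025
```

```bash
python3 -m jog '[{"dp":[-4,-0.6,-1],"twist":10,"fingers":0.2},{"dp":[-8,-1.2,-2],"twist":20,"fingers":0.2},{"dp":[-12,-1.8,-2],"twist":30,"fingers":0.2},{"dp":[-16,-2.4,-2],"twist":40,"fingers":0.2},{"dp":[-20,-3,-2],"twist":50,"fingers":0.2},{"dp":[-24,-3.7,-2],"twist":60,"fingers":0.2},{"dp":[-28,-4.3,-2],"twist":70,"fingers":0.2},{"dp":[-28,-4.3,-2],"twist":80,"fingers":0.2}]' 35; python3 -m jog '[{"dp":[0,0,0],"twist":8,"fingers":0.2},{"dp":[0,0,0],"twist":16.8,"fingers":0.2},{"dp":[0,0,0],"twist":16.8,"fingers":0.2},{"dp":[0,0,0],"twist":16.8,"fingers":0.2}]' 35; python3 -c "
from h import *
go(.4425,.125,.037,0)
s=snap('scene','s13.png');c=snap('top','t13.png');x,y,z=env.get_obs()['tool_pos']
A=ortho(c,x-.08,x+.08,y-.08,y+.08,z+.032,.4)
# yellow/tape extents: depth points
for d in (c,s):
  W=world(d);h=cv2.cvtColor(d['pixels'],cv2.COLOR_BGR2HSV)
  m=(h[...,1]>150)&(abs(h[...,0]-24)<6)&(np.hypot(W[...,0]-x,W[...,1]-y)<.07)&(W[...,2]>.02)
  p=W[m]; print(len(p),np.round((np.percentile(p,[0.5,2,98,99.5],axis=0)-[x,y,z])*1000,1))
cv2.imwrite('pics/m13.png',np.hstack([A,cv2.resize(s['pixels'][180:300,270:390],(400,400))]))"
```

```text
time_s: 25.02
tool_pos: [0.4431, 0.1216, 0.0802]
tool_rot: [179.8, 0.0, 16.2]
force: [0.1, 0.8, -3.1]
grip_width: 0.0341
grasp_force: 34.1
time_s: 25.52
tool_pos: [0.443, 0.1255, 0.0799]
tool_rot: [180.0, -0.0, 0.2]
force: [-0.8, 0.0, -2.5]
grip_width: 0.0345
grasp_force: 34.1
dp [-0.05  0.05  4.29] twist 0.2 | at [0.443  0.1255 0.0799] [180.   -0.    0.2] F [-0.8  0.  -2.5] w 0.0345 t 25.525Traceback (most recent call last):
  File "<string>", line 10, in <module>
    p=W[m]; print(len(p),np.round((np.percentile(p,[0.5,2,98,99.5],axis=0)-[x,y,z])*1000,1))
                                   ~~~~~~~~~~~~~^^^^^^^^^^^^^^^^^^^^^^^^^^
    return _quantile_unchecked(
        a, q, axis, out, overwrite_input, method, keepdims, weights)
    return _ureduce(a,
                    func=_quantile_ureduce_func,
    ...<5 lines>...
                    overwrite_input=overwrite_input,
                    method=method)
    r = func(a, **kwargs)
    result = _quantile(arr,
                       quantiles=q,
    ...<2 lines>...
                       out=out,
                       weights=wgt)
    slices_having_nans = np.isnan(arr[-1, ...])
                                  ~~~^^^^^^^^^
IndexError: index -1 is out of bounds for axis 0 with size 0
```

```bash
python3 - <<'E'
from h import *
x,y,z=env.get_obs()['tool_pos']
for n in('top','scene'):
  d=dict(np.load('/tmp/'+n+'.npz')) if n=='scene' else None
  d=snap(n,n+'14.png')
  W=world(d);h=cv2.cvtColor(d['pixels'],cv2.COLOR_BGR2HSV)
  near=(np.hypot(W[...,0]-x,W[...,1]-y)<.07)&(W[...,2]>z-.03)&(W[...,2]<z+.038)&(d['depth']>0)
  m=near&(h[...,1]>110)&(abs(h[...,0].astype(int)-24)<9)
  for mm in(m,near):
    p=W[mm]; print(n,len(p), np.round((np.percentile(p,[0.5,2,98,99.5],axis=0)-[x,y,z])*1000,1).tolist() if len(p) else '')
E
```

```text
top 253 [[-35.4, -18.5, -20.9], [-34.6, -17.3, -16.9], [7.3, 17.1, 35.9], [9.1, 18.6, 37.1]]
top 349 [[-46.4, -24.1, -28.9], [-45.4, -21.6, -27.9], [7.5, 21.5, 36.8], [8.9, 25.4, 37.6]]
scene 222 [[-36.2, -21.8, -25.8], [-34.9, -20.9, -23.2], [32.3, 12.6, 34.8], [33.7, 15.3, 35.6]]
scene 389 [[-47.6, -30.1, -27.4], [-46.0, -27.8, -26.0], [30.8, 18.5, 35.7], [33.4, 24.8, 36.7]]
```

The tape extends from about −46 to +34 mm along x from the TCP, so its centre is at −6 mm. Shift and lower.

```bash
python3 -m jog '[{"dp":[0.55,0.05,0],"twist":0.2,"fingers":0.2},{"dp":[0.55,0.05,1],"twist":0.2,"fingers":0.2},{"dp":[0.55,0.05,2],"twist":0.2,"fingers":0.2},{"dp":[0.55,0.05,3],"twist":0.2,"fingers":0.2},{"dp":[0.55,0.05,3.6],"twist":0.2,"fingers":0.2},{"dp":[0.55,0.05,4],"twist":0.2,"fingers":0.2},{"dp":[0.55,0.05,4.3],"twist":0.2,"fingers":0.2},{"dp":[0.55,0.05,4.3],"twist":0.2,"fingers":0.2}]' 35; python3 -c "
from h import *
go(.4485,.1252,.037,0)"
```

```text
time_s: 26.72
tool_pos: [0.4484, 0.1247, 0.0364]
tool_rot: [180.0, 0.0, -0.2]
force: [0.6, 0.4, -2.4]
grip_width: 0.0343
grasp_force: 34.1
dp [ 0.01 -0.05 -0.06] twist -0.2 | at [0.4484 0.1247 0.0364] [180.    0.   -0.2] F [ 0.6  0.4 -2.4] w 0.0343 t 26.725
```

```bash
python3 -m jog '[{"dp":[0,0,0.1],"twist":0,"fingers":0.2},{"dp":[0,0,0.2],"twist":0,"fingers":0.2},{"dp":[0,0,0.2],"twist":0,"fingers":0.2}]' 35; python3 -m jog '[{"dp":[0,0,0.05],"twist":0,"fingers":0.2},{"dp":[0,0,0.15],"twist":0,"fingers":0.2},{"dp":[0,0,0.15],"twist":0,"fingers":0.2}]' 35
```

```text
time_s: 27.1
tool_pos: [0.4487, 0.1248, 0.0355]
tool_rot: [180.0, -0.0, -0.2]
force: [-3.4, -1.0, 6.2]
grip_width: 0.0341
grasp_force: 34.1
time_s: 27.48
tool_pos: [0.4488, 0.1248, 0.0354]
tool_rot: [179.9, 0.0, -0.2]
force: [-7.2, -2.7, 20.7]
grip_width: 0.0341
grasp_force: 34.1
```

```bash
python3 -m jog '[{"dp":[0,0,-0.2],"twist":0,"fingers":0.2},{"dp":[0,0,-0.2],"twist":0,"fingers":0.2},{"dp":[0,0,-0.2],"twist":0,"fingers":0.65},{"dp":[0,0,-0.2],"twist":0,"fingers":0.65},{"dp":[0,0,-0.2],"twist":0,"fingers":0.65},{"dp":[0,0,-3],"twist":0,"fingers":0.65},{"dp":[0,0,-7],"twist":0,"fingers":0.65},{"dp":[0,0,-11],"twist":0,"fingers":0.65}]' 35; python3 -m jog '[{"dp":[-3,-6,0],"twist":-10,"fingers":1},{"dp":[-4,-12,0],"twist":-20,"fingers":1},{"dp":[-4,-18,0],"twist":-30,"fingers":1},{"dp":[-4,-23,0],"twist":-35,"fingers":1},{"dp":[-4,-23,0],"twist":-35,"fingers":1}]' 15;python3 - <<'E'
from h import *
c=snap('top','t15.png');s=snap('scene','s15.png')
A=ortho(c,.37,.51,-.2,.2,.0135,.75);B=ortho(c,.25,.43,-.39,-.21,.062,.5)
S=cv2.resize(s['pixels'][200:300,270:390],(440,360))
H=np.zeros((190+360,800,3),np.uint8);H[:A.shape[0],:A.shape[1]]=A;H[190:,:440]=S;H[190:,440:]=B
cv2.imwrite('pics/m15.png',H); go(.3428,.2868,.06,0)
W=world(c);h=cv2.cvtColor(c['pixels'],cv2.COLOR_BGR2HSV)
for d,n in((c,'top'),(s,'sc')):
  W=world(d);m=(W[...,2]>.02)&(abs(W[...,0]-.4425)<.08)&(abs(W[...,1]-.125)<.05)&(W[...,2]<.085)
  print(n,np.round(np.percentile(W[m],[1,99],axis=0),4).tolist())
E
```

```text
time_s: 28.48
tool_pos: [0.4482, 0.1247, 0.144]
tool_rot: [-180.0, 0.0, -0.2]
force: [1.7, 0.7, -0.8]
grip_width: 0.0565
grasp_force: 0.0
time_s: 29.1
tool_pos: [0.407, 0.3596, 0.1427]
tool_rot: [-179.7, 0.0, 35.2]
force: [-0.6, -0.0, 0.3]
grip_width: 0.0861
grasp_force: 0.0
dp [-9.31  1.8   8.25] twist 34.8 | at [0.4089 0.3547 0.1425] [-1.80e+02  1.00e-01  3.48e+01] F [ 0.3 -0.2 -0.1] w 0.087 t 29.2
top [[0.4037, 0.1079, 0.0205], [0.4809, 0.1438, 0.0761]]
sc [[0.4132, 0.1018, 0.0208], [0.481, 0.1402, 0.0759]]
```

View pics/m15.png

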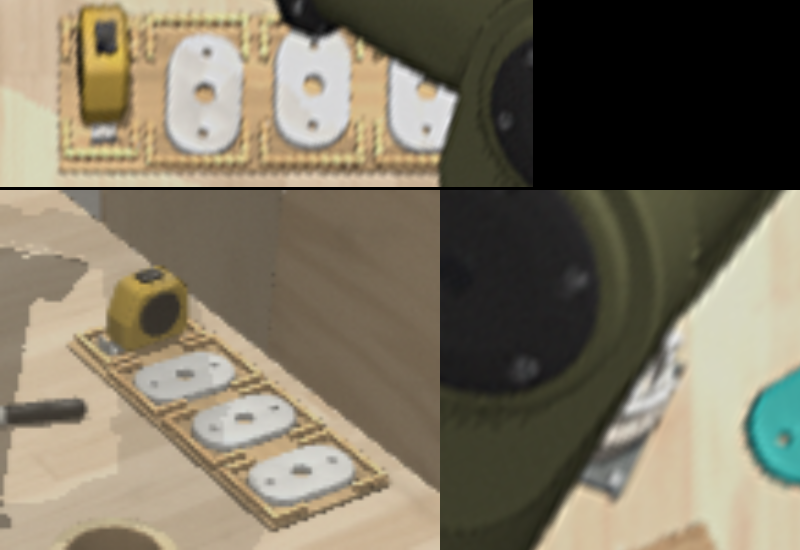

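The tape stands upright in the bay at (103,65) with its hook inside, and the plates are in place. The pot is hidden from the top camera, so I locate it from the first top image plus the current scene depth.

```bash
python3 - <<'E'
from h import *
from scipy.optimize import least_squares
c=dict(np.load('/tmp/top.npz'));s=dict(np.load('/tmp/scene.npz'))
W=world(c);m=(abs(W[...,0]-.45)<.02)&(abs(W[...,1]-.125)<.012)&(W[...,2]>.03);print('tape top z',np.percentile(W[m][:,2],[10,30,50,70,90]))
c['pixels']=cv2.imread('pics/top0.png')
W=world(s);
for z0,z1,r0 in((.057,.068,None),(.036,.044,None),(.003,.012,None)):
  m=(np.hypot(W[...,0]-.34,W[...,1]+.295)<.06)&(W[...,2]>z0)&(W[...,2]<z1);p=W[m]
  print(z0,len(p),np.round(np.median(p,0),4),np.round(np.percentile(p,[1,99],axis=0),4).tolist())
  if z0<.05 and z0>.03:
    f=least_squares(lambda q:np.hypot(p[:,0]-q[0],p[:,1]-q[1])-.035,[.34,-.295],loss='soft_l1',f_scale=.001);print('rim fit r35',f.x)
  if z0>.05:
    f=least_squares(lambda q:np.hypot(p[:,0]-q[0],p[:,1]-q[1])-q[2],[.34,-.295,.022],loss='soft_l1',f_scale=.001);print('mouth fit',f.x)
T=[ortho(c,.28,.40,-.36,-.24,.062,.3),ortho(c,.28,.40,-.36,-.24,.004,.3)]
B=[ortho(s,.28,.40,-.36,-.24,.062,.3),ortho(s,.28,.40,-.36,-.24,.042,.3)]
a=cv2.resize(np.vstack([np.hstack(T),np.hstack(B)]),(600,600));cv2.imwrite('pics/m16.png',a)
E
```

```text
tape top z [0.06392196 0.06717909 0.06919415 0.07087971 0.07431628]
0.057 133 [ 0.343  -0.3087  0.0609] [[0.3172, -0.3299, 0.0572], [0.3722, -0.2774, 0.0664]]
mouth fit [ 0.34385272 -0.30488668  0.02261247]
0.036 132 [ 0.3309 -0.3216  0.0401] [[0.3123, -0.3384, 0.0362], [0.374, -0.2786, 0.044]]
rim fit r35 [ 0.34846873 -0.30043276]
0.003 296 [ 0.3201 -0.3209  0.006 ] [[0.2843, -0.3501, 0.0031], [0.39, -0.2392, 0.0118]]
```

View pics/m16.png

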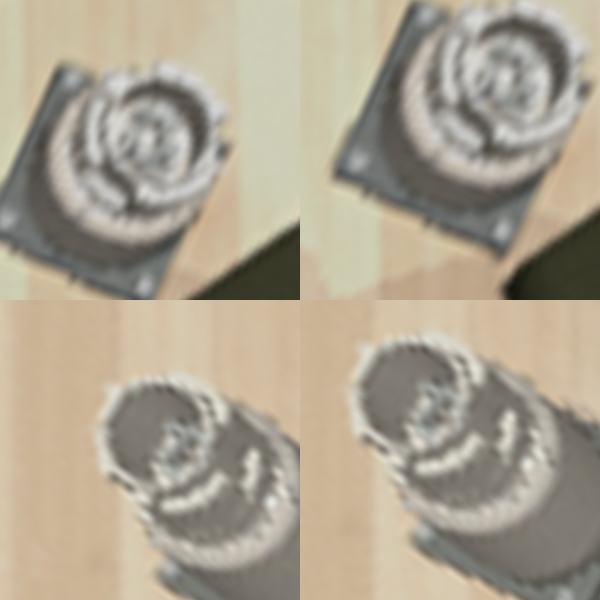

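The pot mouth centres at about (0.348, −0.304) in both cameras, and the foot is rotated about −24°. The tape reads level in the bay. Next, grip the lid.

```bash
python3 -m jog '[{"dp":[-5,1,0],"twist":10,"fingers":1},{"dp":[-9.3,1.8,3],"twist":20,"fingers":1},{"dp":[-9.3,1.8,6],"twist":30,"fingers":1},{"dp":[-9.3,1.8,8],"twist":34.8,"fingers":1},{"dp":[-9.3,1.8,8],"twist":34.8,"fingers":1},{"dp":[-9.3,1.8,8],"twist":34.8,"fingers":1}]' 35; python3 - <<'E'
from h import *
go(.3428,.2868,.008,0)
s=snap('scene','s17.png');W=world(s);V=s['pixels'].max(-1)
m=(np.hypot(W[...,0]-.343,W[...,1]-.287)<.045)&(W[...,2]>.022)&(W[...,2]<.034);p=W[m];print(len(p),np.round(np.percentile(p,[2,98],axis=0),4).tolist())
E
```

```text
time_s: 29.95
tool_pos: [0.3441, 0.2865, 0.0637]
tool_rot: [180.0, -0.1, -0.0]
force: [-0.8, -0.2, 0.0]
grip_width: 0.0871
grasp_force: 0.0
dp [-0.13 -0.03  5.57] twist -0.0 | at [0.3441 0.2865 0.0637] [ 1.8e+02 -1.0e-01 -0.0e+00] F [-0.8 -0.2  0. ] w 0.0871 t 29.95
178 [[0.3086, 0.2523, 0.0226], [0.369, 0.3172, 0.0337]]
```

```bash
python3 -m jog '[{"dp":[-0.25,0.1,2],"twist":0,"fingers":1},{"dp":[-0.25,0.1,4],"twist":0,"fingers":1},{"dp":[-0.25,0.1,5.5],"twist":0,"fingers":1},{"dp":[-0.25,0.1,5.5],"twist":0,"fingers":1},{"dp":[-0.25,0.1,5.5],"twist":0,"fingers":0.6},{"dp":[-0.25,0.1,5.5],"twist":0,"fingers":0.6},{"dp":[-0.25,0.1,5.5],"twist":0,"fingers":0.6},{"dp":[-0.25,0.1,5.5],"twist":0,"fingers":0.6}]' 35; python3 -m jog '[{"dp":[0,0,0],"twist":0,"fingers":0.6},{"dp":[0,0,-2],"twist":0,"fingers":0.6},{"dp":[0,0,-6],"twist":0,"fingers":0.6},{"dp":[0,0,-11],"twist":0,"fingers":0.6},{"dp":[0,0,-11],"twist":0,"fingers":0.6},{"dp":[0,0,-11],"twist":0,"fingers":0.6}]' 35;python3 - <<'E'
from h import *
go(.348,-.304,.12,-50)
x,y,z=env.get_obs()['tool_pos']
for n in('top','scene'):
  s=snap(n,n+'18.png');W=world(s)
  m=(np.hypot(W[...,0]-x,W[...,1]-y)<.045)&(W[...,2]>z-.012)&(W[...,2]<z+.025);p=W[m];print(n,len(p),np.round((np.percentile(p,[1,5,95,99],axis=0)-[x,y,z])*1000,1).tolist())
E
```

```text
time_s: 31.0
tool_pos: [0.3412, 0.2862, 0.0085]
tool_rot: [-180.0, -0.0, -0.0]
force: [0.0, -0.4, 5.0]
grip_width: 0.0632
grasp_force: 35.0
time_s: 31.75
tool_pos: [0.3405, 0.2853, 0.1174]
tool_rot: [179.9, 0.0, -0.0]
force: [0.4, -0.4, -1.1]
grip_width: 0.0635
grasp_force: 35.0
dp [ 0.79 58.93 -0.26] twist 50.0 | at [0.3405 0.2853 0.1174] [179.9   0.   -0. ] F [ 0.4 -0.4 -1.1] w 0.0635 t 31.75
top 416 [[-31.4, -34.6, -8.3], [-30.1, -28.7, -3.9], [9.4, 30.9, 22.3], [11.5, 38.5, 24.1]]
scene 241 [[-34.8, -42.7, -7.9], [-31.8, -39.8, -5.1], [16.7, 28.1, 22.9], [23.9, 37.2, 24.1]]
```

```bash
python3 -m jog '[{"dp":[4,4,-1.5],"twist":0,"fingers":0.6},{"dp":[8,8,-2],"twist":0,"fingers":0.6},{"dp":[11,12.5,-2],"twist":0,"fingers":0.6},{"dp":[13,17.5,-2],"twist":0,"fingers":0.6},{"dp":[14,22.5,-2],"twist":0,"fingers":0.6},{"dp":[14,27.5,-2],"twist":0,"fingers":0.6},{"dp":[14,32.5,-2],"twist":0,"fingers":0.6},{"dp":[14,37.5,-2],"twist":5,"fingers":0.6}]' 35;python3 -m jog '[{"dp":[0,4,0],"twist":5,"fingers":0.6},{"dp":[-2,8,0],"twist":10,"fingers":0.6},{"dp":[-5,13,0],"twist":15,"fingers":0.6},{"dp":[-9,17,0],"twist":22,"fingers":0.6},{"dp":[-12,20,0],"twist":30,"fingers":0.6},{"dp":[-12,20,0],"twist":38,"fingers":0.6},{"dp":[-12,20,0],"twist":45,"fingers":0.6},{"dp":[-12,20,0],"twist":45,"fingers":0.6}]' 35; python3 - <<'E'
from h import *
go(.348,-.304,.1,-50);print(np.round(env.get_obs()['qpos'],0))
E
```

```text
time_s: 32.85
tool_pos: [0.4795, -0.0902, 0.1362]
tool_rot: [-179.9, 0.2, -5.1]
force: [0.7, 0.3, -1.0]
grip_width: 0.0635
grasp_force: 35.0
time_s: 33.85
tool_pos: [0.3428, -0.2771, 0.1364]
tool_rot: [180.0, 0.2, -49.9]
force: [0.0, 0.2, -1.2]
grip_width: 0.0636
grasp_force: 35.0
dp [2.4  1.34 3.64] twist 0.1 | at [ 0.3428 -0.2771  0.1364] [180.    0.2 -49.9] F [ 0.   0.2 -1.2] w 0.0636 t 33.85
[  61.   -3.  -24.  117.   -1.   66. -103.]
```

```bash
python3 -m jog '[{"dp":[2.4,1.35,1],"twist":0,"fingers":0.6},{"dp":[2.4,1.35,3],"twist":0,"fingers":0.6},{"dp":[2.4,1.35,5],"twist":0,"fingers":0.6},{"dp":[2.4,1.35,5.8],"twist":0,"fingers":0.6},{"dp":[2.4,1.35,5.8],"twist":0,"fingers":0.6},{"dp":[2.4,1.35,5.8],"twist":0,"fingers":0.6}]' 35; python3 - <<'E'
from h import *
go(.348,-.304,.066,-50)
s=snap('scene','s19.png');c=snap('top','t19.png')
cv2.imwrite('pics/m19.png',np.hstack([cv2.resize(s['pixels'][280:360,320:400],(400,400),interpolation=2),cv2.resize(c['pixels'][190:270,390:470],(400,400),interpolation=2)]))
E
```

```text
time_s: 34.6
tool_pos: [0.3491, -0.3051, 0.0806]
tool_rot: [180.0, -0.1, -50.0]
force: [0.2, 0.2, -0.2]
grip_width: 0.0637
grasp_force: 35.0
dp [-0.15  0.02  1.46] twist 0.0 | at [ 0.3491 -0.3051  0.0806] [ 1.8e+02 -1.0e-01 -5.0e+01] F [ 0.2  0.2 -0.2] w 0.0637 t 34.6
```

View pics/m19.png

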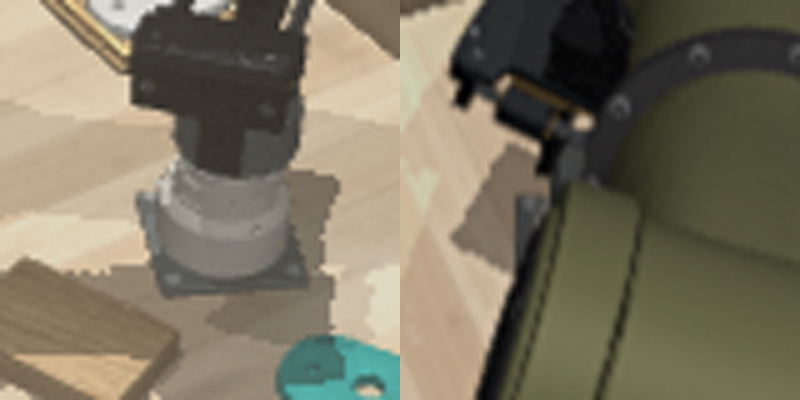

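```bash
python3 - <<'E'
from h import *
s=dict(np.load('/tmp/scene.npz'));K=np.array([[s['fx'],0,s['cx']],[0,s['fy'],s['cy']],[0,0,1]],float)
pr=lambda P:(cv2.projectPoints(np.array(P,float),s['rvec'].astype(float),s['tvec'].astype(float),K,None)[0][:,0]-[320,280])*5
print(pr([[.348,-.304,.03],[.3491,-.3051,.087],[.348,-.304,.0],[.348,-.304,.040],[.35,-.304,.03]]))
# silhouette edges: pot body rows and lid rows
g=s['pixels'].astype(int)
for v in (318,322,326): print(v,[tuple(g[v,u]) for u in range(350,382)] if 0 else g[v,348:384].sum(-1)//3)
for v in (306,308,310,312): print(v,g[v,348:384].sum(-1)//3)
E
```

```text
[[225.63376604 199.61346984]
 [236.25830172 115.22046308]
 [221.76226503 242.79386696]
 [226.94412911 184.99846715]
 [228.68165225 198.28642877]]
318 [138 165 167 135 174 185 136 111 119 116 119 115 117 121 123 123 124 123
 124 123 121 121 118 114 114 113 110 117 122 117 111 112 110 112 110 109]
322 [110 109 110  99 102 124 144 146 149 154 150 126 121 120 121 122 123 122
 125 124 121 124 121 124 122 129 131 129 125 112 109 109 109 111 111 112]
326 [190 123 120 107 106 110 113 116 119 120 129 143 137 139 141 143 144 144
 144 143 141 139 125 144 134 124 115 111 107  90  91 111 115 114 113 114]
306 [168 165 164 166 168 167 124  77  71  72  72  66  52  51  51  51  49  50
  49  51  52  72  76  69  70  66  54  50  64  71  69  68 143 179 184 185]
308 [167 169 167 168 166 167 166  87  73  71  72  62  52  52  52  49  49  52
  51  50  53  71  76  73  77  76  73  76  70  70  68  67 173 181 181 181]
310 [167 168 169 168 169 169 169 150  87  73  73  57  53  52  52  53  51  52
  51  53  59  75  76  76  76  74  74  74  73  71  72 144 178 180 177 172]
312 [168 170 173 178 184 186 189 142 131 113  76  58  51  53  53  49  52  51
  51  52  66  75  77  76  76  74  74  75  73  92 166 170 173 174 174 173]
```

```bash
python3 -m jog '[{"dp":[-0.1,0,0.4],"twist":0,"fingers":0.6},{"dp":[-0.1,0,0.8],"twist":0,"fingers":0.6},{"dp":[-0.1,0,1.1],"twist":0,"fingers":0.6},{"dp":[-0.1,0,1.1],"twist":0,"fingers":0.6}]' 35; python3 -m jog '[{"dp":[0,0,0.15],"twist":0,"fingers":0.6},{"dp":[0,0,0.3],"twist":0,"fingers":0.6},{"dp":[0,0,0.3],"twist":0,"fingers":0.6}]' 35;  python3 -m jog '[{"dp":[0,0,0.1],"twist":0,"fingers":0.6},{"dp":[0,0,0.2],"twist":0,"fingers":0.6},{"dp":[0,0,0.2],"twist":0,"fingers":0.6}]' 35
```

```text
time_s: 35.2
tool_pos: [0.3478, -0.3039, 0.0687]
tool_rot: [180.0, 0.0, -50.0]
force: [0.4, -0.0, -0.8]
grip_width: 0.0638
grasp_force: 35.0
time_s: 35.58
tool_pos: [0.3479, -0.304, 0.0659]
tool_rot: [180.0, 0.0, -50.0]
force: [-0.5, -0.3, -0.9]
grip_width: 0.0636
grasp_force: 35.0
time_s: 35.95
tool_pos: [0.3478, -0.304, 0.0639]
tool_rot: [180.0, 0.0, -50.0]
force: [-0.7, 0.1, -0.8]
grip_width: 0.0633
grasp_force: 35.0
```

```bash
python3 -m jog '[{"dp":[0,0,0.1],"twist":0,"fingers":0.6},{"dp":[0,0,0.2],"twist":0,"fingers":0.6},{"dp":[0,0,0.2],"twist":0,"fingers":0.6}]' 35
```

```text
time_s: 36.33
tool_pos: [0.3478, -0.3041, 0.0619]
tool_rot: [180.0, 0.0, -50.0]
force: [-1.4, -1.6, -1.4]
grip_width: 0.0636
grasp_force: 35.0
```

No contact, so the lid is already lined up with an opening. To follow the order asked, I raise it, turn it 35° clockwise so it rests on the thread, and then turn it back.

```bash
python3 -m jog '[{"dp":[0,0,-0.9],"twist":0,"fingers":0.6},{"dp":[0,0,-0.9],"twist":0,"fingers":0.6},{"dp":[0,0,-0.9],"twist":10,"fingers":0.6},{"dp":[0,0,-0.9],"twist":20,"fingers":0.6},{"dp":[0,0,-0.9],"twist":30,"fingers":0.6},{"dp":[0,0,-0.9],"twist":35,"fingers":0.6},{"dp":[0,0,-0.9],"twist":35,"fingers":0.6}]' 35;python3 -m jog '[{"dp":[0,0,0.2],"twist":0,"fingers":0.6},{"dp":[0,0,0.4],"twist":0,"fingers":0.6},{"dp":[0,0,0.4],"twist":0,"fingers":0.6}]' 35;python3 -m jog '[{"dp":[0,0,0.1],"twist":0,"fingers":0.6},{"dp":[0,0,0.15],"twist":0,"fingers":0.6},{"dp":[0,0,0.15],"twist":0,"fingers":0.6}]' 35
```

```text
time_s: 37.2
tool_pos: [0.3483, -0.3041, 0.0712]
tool_rot: [-180.0, -0.0, -85.0]
force: [0.7, -1.0, -0.5]
grip_width: 0.0638
grasp_force: 35.0
time_s: 37.58
tool_pos: [0.3478, -0.3039, 0.0668]
tool_rot: [180.0, 0.0, -85.0]
force: [0.4, -0.2, -0.8]
grip_width: 0.0636
grasp_force: 35.0
time_s: 37.95
tool_pos: [0.348, -0.304, 0.0656]
tool_rot: [180.0, -0.0, -85.0]
force: [-0.4, -0.2, -1.0]
grip_width: 0.0635
grasp_force: 35.0
```

```bash
python3 -m jog '[{"dp":[0,0,0.1],"twist":0,"fingers":0.6},{"dp":[0,0,0.1],"twist":0,"fingers":0.6}]' 35;python3 -m jog '[{"dp":[0,0,0.1],"twist":0,"fingers":0.6},{"dp":[0,0,0.1],"twist":0,"fingers":0.6}]' 35; python3 -m jog '[{"dp":[0,0,0.08],"twist":0,"fingers":0.6},{"dp":[0,0,0.08],"twist":0,"fingers":0.6}]' 35
```

```text
time_s: 38.2
tool_pos: [0.3481, -0.3041, 0.0655]
tool_rot: [180.0, -0.0, -85.0]
force: [-2.9, 2.1, 7.5]
grip_width: 0.0639
grasp_force: 35.0
time_s: 38.45
tool_pos: [0.3481, -0.3042, 0.0654]
tool_rot: [180.0, -0.0, -85.0]
force: [-4.1, 4.0, 13.7]
grip_width: 0.0635
grasp_force: 35.0
time_s: 38.7
tool_pos: [0.3481, -0.3042, 0.0653]
tool_rot: [179.9, -0.0, -85.0]
force: [-5.9, 4.6, 19.8]
grip_width: 0.0635
grasp_force: 35.0
```

Lid rests on the thread at 57 mm, not caught. Now turn back anticlockwise under a light press.

```bash
python3 -m jog '[{"dp":[0,0,0],"twist":-6,"fingers":0.6},{"dp":[0,0,0],"twist":-12,"fingers":0.6},{"dp":[0,0,0],"twist":-18,"fingers":0.6},{"dp":[0,0,0],"twist":-18,"fingers":0.6}]' 35;python3 -m jog '[{"dp":[0,0,0],"twist":-4,"fingers":0.6},{"dp":[0,0,0],"twist":-8,"fingers":0.6},{"dp":[0,0,0],"twist":-8,"fingers":0.6}]' 35;python3 -m jog '[{"dp":[0,0,0],"twist":-4,"fingers":0.6},{"dp":[0,0,0],"twist":-8,"fingers":0.6},{"dp":[0,0,0],"twist":-8,"fingers":0.6}]' 35
```

```text
time_s: 39.2
tool_pos: [0.3486, -0.3038, 0.0652]
tool_rot: [180.0, -0.0, -66.9]
force: [-4.5, 5.2, 19.0]
grip_width: 0.0635
grasp_force: 35.0
time_s: 39.58
tool_pos: [0.3483, -0.304, 0.0649]
tool_rot: [180.0, 0.0, -59.0]
force: [-4.9, 4.5, 16.2]
grip_width: 0.0636
grasp_force: 35.0
time_s: 39.95
tool_pos: [0.3479, -0.3041, 0.0627]
tool_rot: [180.0, -0.0, -51.1]
force: [-1.3, 0.0, -0.8]
grip_width: 0.0634
grasp_force: 35.0
```

```bash
python3 -m jog '[{"dp":[0,0,0.2],"twist":-3,"fingers":0.6},{"dp":[0,0,0.4],"twist":-3,"fingers":0.6},{"dp":[0,0,0.4],"twist":-3,"fingers":0.6}]' 35;python3 -m jog '[{"dp":[0,0,0.2],"twist":0,"fingers":0.6},{"dp":[0,0,0.35],"twist":0,"fingers":0.6},{"dp":[0,0,0.35],"twist":0,"fingers":0.6}]' 35; python3 -m jog '[{"dp":[0,0,0.1],"twist":-4,"fingers":0.6},{"dp":[0,0,0.1],"twist":-8,"fingers":0.6},{"dp":[0,0,0.1],"twist":-8,"fingers":0.6}]' 35;python3 -c "
from h import *
print(env.get_obs()['wrist_torque'])"
```

```text
time_s: 40.33
tool_pos: [0.3478, -0.304, 0.0584]
tool_rot: [180.0, 0.0, -48.1]
force: [-1.0, 0.8, -0.6]
grip_width: 0.0635
grasp_force: 35.0
time_s: 40.7
tool_pos: [0.3478, -0.304, 0.0558]
tool_rot: [180.0, 0.0, -48.0]
force: [-3.3, 1.8, 5.9]
grip_width: 0.0632
grasp_force: 35.0
time_s: 41.08
tool_pos: [0.3477, -0.304, 0.0556]
tool_rot: [179.9, 0.1, -40.0]
force: [-5.7, 4.1, 13.1]
grip_width: 0.0633
grasp_force: 35.0
[0.94683232 1.08429827 0.23800186]
```

The lid has dropped fully into the thread (lid origin at about 47 mm). Joint 7 doesn't have enough clockwise travel from here, so I release, rotate the grip 120° and regrip.

```bash
python3 -m jog '[{"dp":[0,0,-0.15],"twist":0,"fingers":0.6},{"dp":[0,0,-0.15],"twist":0,"fingers":1},{"dp":[0,0,-0.15],"twist":0,"fingers":1},{"dp":[0,0,-0.15],"twist":0,"fingers":1},{"dp":[0,0,-0.15],"twist":0,"fingers":1},{"dp":[0,0,-0.15],"twist":-10,"fingers":1},{"dp":[0,0,-0.15],"twist":-20,"fingers":1},{"dp":[0,0,-0.15],"twist":-30,"fingers":1}]' 40; python3 -m jog '[{"dp":[0,0,0],"twist":-10,"fingers":1},{"dp":[0,0,0],"twist":-20,"fingers":1},{"dp":[0,0,0],"twist":-30,"fingers":1},{"dp":[0,0,0],"twist":-40,"fingers":1},{"dp":[0,0,0],"twist":-50,"fingers":1},{"dp":[0,0,0],"twist":-60,"fingers":1},{"dp":[0,0,0],"twist":-70,"fingers":1},{"dp":[0,0,0],"twist":-80,"fingers":1}]' 40; python3 -m jog '[{"dp":[0,0,0],"twist":-10,"fingers":1},{"dp":[0,0,0],"twist":-10,"fingers":1},{"dp":[0,0,0],"twist":-10,"fingers":0.6},{"dp":[0,0,0],"twist":-10,"fingers":0.6},{"dp":[0,0,0],"twist":-10,"fingers":0.6},{"dp":[0,0,0],"twist":-10,"fingers":0.6}]' 40;python3 -c "
from h import *
go(.348,-.304,.0555,80)"
```

```text
time_s: 42.08
tool_pos: [0.3481, -0.3041, 0.0557]
tool_rot: [180.0, -0.0, -9.7]
force: [-0.4, 0.7, 0.2]
grip_width: 0.0866
grasp_force: 0.0
time_s: 43.08
tool_pos: [0.3481, -0.3041, 0.0557]
tool_rot: [180.0, 0.0, 70.3]
force: [0.1, 0.4, 1.1]
grip_width: 0.0871
grasp_force: 0.0
time_s: 43.82
tool_pos: [0.3481, -0.3041, 0.0558]
tool_rot: [180.0, 0.0, 80.0]
force: [-0.2, 0.1, -0.3]
grip_width: 0.0634
grasp_force: 40.0
dp [ 0.01 -0.01  0.03] twist -0.0 | at [ 0.3481 -0.3041  0.0558] [180.   0.  80.] F [-0.2  0.1 -0.3] w 0.0634 t 43.825
```

```bash
python3 -m jog '[{"dp":[0,0,0],"twist":8,"fingers":0.6},{"dp":[0,0,0.02],"twist":16,"fingers":0.6},{"dp":[0,0,0.05],"twist":24,"fingers":0.6},{"dp":[0,0,0.1],"twist":32,"fingers":0.6},{"dp":[0,0,0.1],"twist":32,"fingers":0.6}]' 40; python3 -c "
from h import *
print(env.get_obs()['wrist_torque'])"; python3 -m jog '[{"dp":[0,0,0.04],"twist":7,"fingers":0.6},{"dp":[0,0,0.08],"twist":14,"fingers":0.6},{"dp":[0,0,0.12],"twist":20,"fingers":0.6},{"dp":[0,0,0.12],"twist":20,"fingers":0.6}]' 40; python3 -c "
from h import *
print(env.get_obs()['wrist_torque'])"
```

```text
time_s: 44.45
tool_pos: [0.3483, -0.3043, 0.0551]
tool_rot: [180.0, 0.0, 48.1]
force: [0.5, -0.3, 2.1]
grip_width: 0.0633
grasp_force: 40.0
[-0.08582126 -0.00937541 -0.09511824]
time_s: 44.95
tool_pos: [0.3482, -0.3042, 0.0538]
tool_rot: [180.0, -0.0, 28.2]
force: [0.1, -0.3, 2.5]
grip_width: 0.0634
grasp_force: 40.0
[-0.01574586 -0.00966214 -0.05738936]
```

```bash
python3 -m jog '[{"dp":[0,0,0.04],"twist":5,"fingers":0.6},{"dp":[0,0,0.06],"twist":10,"fingers":0.6},{"dp":[0,0,0.06],"twist":10,"fingers":0.6}]' 40; python3 -c "
from h import *
print(env.get_obs()['wrist_torque'])"; python3 -m jog '[{"dp":[0,0,0.04],"twist":5,"fingers":0.6},{"dp":[0,0,0.06],"twist":10,"fingers":0.6},{"dp":[0,0,0.06],"twist":10,"fingers":0.6}]' 40; python3 -c "
from h import *
print(env.get_obs()['wrist_torque'])"; python3 -m jog '[{"dp":[0,0,0.03],"twist":5,"fingers":0.6},{"dp":[0,0,0.03],"twist":5,"fingers":0.6}]' 40; python3 -c "
from h import *
print(env.get_obs()['wrist_torque'])"
```

```text
time_s: 45.32
tool_pos: [0.3482, -0.3042, 0.0532]
tool_rot: [180.0, -0.0, 18.2]
force: [0.3, 0.1, 2.9]
grip_width: 0.0637
grasp_force: 40.0
[-0.00800172 -0.04333961 -0.03489092]
time_s: 45.7
tool_pos: [0.3482, -0.3042, 0.0526]
tool_rot: [180.0, -0.0, 8.2]
force: [0.7, 0.1, 3.2]
grip_width: 0.0634
grasp_force: 40.0
[ 0.01575763 -0.04928916 -0.06752526]
time_s: 45.95
tool_pos: [0.3483, -0.3043, 0.0525]
tool_rot: [180.0, -0.0, 3.2]
force: [-0.6, 0.5, 5.6]
grip_width: 0.0634
grasp_force: 40.0
[ 0.09195295  0.05633557 -0.09410048]
```

```bash
python3 -m jog '[{"dp":[0,0,0],"twist":3,"fingers":0.6},{"dp":[0,0,0],"twist":5,"fingers":0.6},{"dp":[0,0,0],"twist":5,"fingers":0.6}]' 50; python3 -c "
from h import *
print(env.get_obs()['wrist_torque'])"; python3 -m jog '[{"dp":[0,0,0],"twist":3,"fingers":0.6},{"dp":[0,0,0],"twist":5,"fingers":0.6},{"dp":[0,0,0],"twist":5,"fingers":0.6}]' 50; python3 -c "
from h import *
print(env.get_obs()['wrist_torque'])"
```

```text
time_s: 46.32
tool_pos: [0.3482, -0.3045, 0.0525]
tool_rot: [179.9, -0.0, -1.8]
force: [0.1, -0.6, 4.8]
grip_width: 0.0633
grasp_force: 50.0
[0.06345909 0.1786599  0.22195236]
time_s: 46.7
tool_pos: [0.3489, -0.3046, 0.0525]
tool_rot: [179.9, -0.1, -6.7]
force: [0.9, -2.4, 4.1]
grip_width: 0.0634
grasp_force: 50.0
[-0.46138838 -0.35304345  1.89041111]
```

```bash
python3 -m jog '[{"dp":[0,0,0],"twist":2,"fingers":0.6},{"dp":[0,0,0],"twist":4,"fingers":0.6},{"dp":[0,0,0],"twist":4,"fingers":0.6}]' 50; python3 -c "
from h import *
print(env.get_obs()['wrist_torque'])"
```

```text
time_s: 47.08
tool_pos: [0.3487, -0.3046, 0.0525]
tool_rot: [179.9, -0.1, -11.0]
force: [3.6, -3.0, 4.9]
grip_width: 0.0634
grasp_force: 50.0
[-0.77538345 -0.69372238  1.8621656 ]
```

Torque levels off at about 1.9 N·m at the stop, so the lid is tight. Release, back off and check.

```bash
python3 -m jog '[{"dp":[0,0,0],"twist":-3,"fingers":0.6},{"dp":[0,0,0],"twist":-3,"fingers":1},{"dp":[0,0,0],"twist":-3,"fingers":1},{"dp":[0,0,0],"twist":-3,"fingers":1},{"dp":[0,0,0],"twist":-3,"fingers":1},{"dp":[0,0,-4],"twist":-3,"fingers":1},{"dp":[0,0,-9],"twist":-3,"fingers":1},{"dp":[0,0,-13],"twist":-3,"fingers":1}]' 40; python3 -m jog '[{"dp":[-3,5,-2],"twist":-10,"fingers":1},{"dp":[-5,10,-4],"twist":-20,"fingers":1},{"dp":[-8,15,-4],"twist":-30,"fingers":1},{"dp":[-10,20,-4],"twist":-40,"fingers":1},{"dp":[-12,25,-4],"twist":-40,"fingers":1},{"dp":[-14,30,-4],"twist":-40,"fingers":1},{"dp":[-14,30,-4],"twist":-40,"fingers":1},{"dp":[-14,30,-4],"twist":-40,"fingers":1}]' 40; python3 - <<'E'
from h import *
c=snap('top','t20.png');s=snap('scene','s20.png')
for n,d in(('top',c),('scene',s)):
  W=world(d)
  m=(np.hypot(W[...,0]-.348,W[...,1]+.304)<.02)&(W[...,2]>.02);z=W[m]
  if len(z)>20: A=np.c_[z[:,:2]-[.348,-.304],np.ones(len(z))];k=np.linalg.lstsq(A,z[:,2],rcond=None)[0];print(n,'lid top z',np.median(z[:,2]),'tilt',k[:2])
  m=(abs(W[...,0]-.45)<.03)&(abs(W[...,1]-.125)<.012)&(W[...,2]>.05);z=W[m];A=np.c_[z[:,:2]-[.45,.125],np.ones(len(z))];print('tape',np.median(z[:,2]),np.linalg.lstsq(A,z[:,2],rcond=None)[0])
  for y in (-.12,-.034,.049):
    m=(abs(W[...,0]-.4428)<.038)&(abs(W[...,1]-y)<.02)&(W[...,2]>.009)&(W[...,2]<.03);z=W[m];A=np.c_[z[:,:2]-[.4428,y],np.ones(len(z))];print(n,'plate',len(z),np.round(np.median(z[:,2]),4),np.round(np.linalg.lstsq(A,z[:,2],rcond=None)[0],3), np.round(plate(c,.4438,y,.0135)[:5],3) if n=='top' else '')
go(0,0,0,0)
E
```

```text
time_s: 48.08
tool_pos: [0.3482, -0.304, 0.1838]
tool_rot: [180.0, -0.0, -8.0]
force: [-0.1, -0.3, 0.1]
grip_width: 0.087
grasp_force: 0.0
time_s: 49.08
tool_pos: [0.1682, -0.5808, 0.2214]
tool_rot: [-179.9, -0.1, 32.0]
force: [0.2, -0.1, 0.7]
grip_width: 0.0871
grasp_force: 0.0
top lid top z 0.07201235090829669 tilt [ 0.02354833 -0.01038827]
tape 0.06761259511039616 [0.16101041 0.02012599 0.06737386]
top plate 305 0.0142 [ 0.001 -0.006  0.014] [ 4.42000e-01 -1.19000e-01  1.77214e+02  9.20000e+01  5.80000e+01]
top plate 313 0.0139 [0.008 0.014 0.014] [ 4.45000e-01 -3.40000e-02  1.77746e+02  9.20000e+01  5.75000e+01]
top plate 320 0.014 [-0.006 -0.004  0.014] [4.39000e-01 4.70000e-02 1.76803e+02 8.95000e+01 5.75000e+01]
tape 0.06806210003797036 [0.19276431 0.23423205 0.0686022 ]
scene plate 207 0.0152 [-0.007  0.006  0.015] 
scene plate 188 0.0153 [ 0.    -0.014  0.015] 
scene plate 158 0.0153 [ 0.01  -0.011  0.015] 
dp [ 16.53 -58.15  22.21] twist 32.1 | at [ 0.1691 -0.5804  0.2221] [-180.    -0.    32.1] F [ 0.1  0.4 -0.9] w 0.0871 t 49.175
```

```bash
python3 - <<'E'
from h import *
for n in('top','scene'):
  W=world(dict(np.load('/tmp/%s.npz'%n)))
  for x in np.arange(.40,.49,.008):
    m=(abs(W[...,0]-x)<.004)&(abs(W[...,1]-.1245)<.016)&(W[...,2]>.016)
    if m.sum()>3: print(n,round(x,3),m.sum(),np.round(np.percentile(W[m][:,2],[50,90]),4))
E
```

```text
top 0.416 70 [0.0339 0.0465]
top 0.424 64 [0.0527 0.0634]
top 0.432 50 [0.0662 0.07  ]
top 0.44 36 [0.0687 0.0736]
top 0.448 32 [0.0704 0.0745]
top 0.456 33 [0.0693 0.0749]
top 0.464 26 [0.0688 0.0717]
top 0.472 24 [0.0657 0.0683]
top 0.48 8 [0.058  0.0633]
scene 0.4 6 [0.0222 0.0248]
scene 0.408 4 [0.0371 0.0433]
scene 0.416 55 [0.0349 0.0487]
scene 0.424 47 [0.055  0.0665]
scene 0.432 25 [0.0629 0.0705]
scene 0.44 33 [0.0636 0.0748]
scene 0.448 32 [0.0633 0.0721]
scene 0.456 27 [0.0603 0.0742]
scene 0.464 33 [0.0575 0.0722]
scene 0.472 17 [0.0599 0.0682]
scene 0.48 15 [0.0363 0.0533]
```

```bash
python3 -c "
from cell import env
print(env.sign_off())"
```

```text
the job is handed in; nothing more can be done
None
```

The job is handed in: all three zinc plates lie flat in their own compartments, the tape measure stands in the bay, and the pot lid is screwed down to its stop.

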